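# Pin the end stop and press a valve block into the corner of a clamping fixture

## Robot

A 6-joint arm with a two-finger parallel gripper is mounted at the origin on the work surface. World frame = base frame: x ahead of the robot, y to its left, z up, the work surface at z = 0. Lengths are in m, angles in rad, forces in N, time in s.
With the tool pointing down it reaches from about 0.375 to 0.975 m from the base axis. Payload 3.8 kg.
Tool frame: the origin (TCP) lies between the finger pads; the fingertips stand 22 mm ahead of it and the grasp point (between the pads) lies 3 mm ahead of it (bot.finger_overhang is the distance from the TCP to the fingertips, in m); x points along the fingers, y is the direction in which the jaws open and shut, and the axes are right-handed (so a half turn about x gives the same grasp; the last joint's range is limited). The gripper opens to 85 mm and grips with 20 to 120 N. Pads are 22 mm wide; open, the fingers measure 114 mm over their backs; the gripper's body (76 mm by 85 mm) begins 54 mm behind the grasp point. The pads swing forward as they close: fully open they stand 13 mm farther back than shut.
Start: joints at [1.103, 0.264, 1.604, -0, 1.274, -0.037], TCP at [0.282, 0.613, 0.253] pointing down, gripper open.
Joint ranges: [-2.63, 2.63], [-0.94, 2.18], [0.31, 2.57], [-1.31, 4.45], [0, 2.66], [-2.55, 2.55]. Speed limits (rad/s): [2.57, 2.57, 3.14, 3.14, 3.14, 3.14].

## Interface

Orientations are given as a rotation vector (axis times angle).
In Python, from workcell import bot gives the robot as it stands. The module is installed in compiled form; this text tells all that it offers.
- The arm moves only by the tool arm_command, never from a script. Its argument "series" is a list that holds one entry, the list of rows, each a list of 7 numbers: the turn, a rotation vector about the tool's x, y, z in rad, then the shift along the tool's x, y, z in cm, then the opening, from 0 (shut) to 1 (fully open). In form: [[[rx, ry, rz, x, y, z, grip], ...]]. A call has 1 to 10 rows; each row shifts and turns the pose as measured when the row begins, along the tool's axes as they then stand; what a row does not reach is not made up. A row lasts 1/10 s, in which the tool goes at most 50 mm and 8.59 degrees, less where a joint would pass 70% of its speed; a pose out of reach is approached as far as the arm can. A call is refused whole if a number of a shift passes 5 or a number of a turn 0.15, either way. A call with a gripper value outside its range is refused whole. The fingers move at their own pace and stop on an object; "newtons" is the grip in N (left out, the last holds). Time passes only in rows, so rows that do not move let the fingers close. It gives the time, the measured TCP pose, the force and the opening at its end, in the units of the state.
- bot.read_state(): the state, without advancing time (a new reading comes with each control period).
- bot.read_camera(name): name is "scene" or "top" or "wrist"; returns (picture, depth): 400x640x3 uint8, blue, green, red; 400x640 float32, m along the optical axis (not along the pixel's ray), 0 where there is no reading.
- bot.camera_info(name): a dict with "K" (3x3 intrinsics, pixels), "extrinsics" (4x4, takes a point from camera to world coordinates). Camera axes: x right, y down, z forward; pixel columns grow to the right and rows downward; lengths in m; the calibration is good to about 2 mm. A picture is of the moment at which its call begins: read the wrist's pose just before it. camera_info takes no time and is no camera call; for the wrist camera it gives the pose at the moment of the call.
- bot.finish_job(): hands the job in, once; it reports no verdict.
The state is a dict: "time": time; "q": joint angles; "joint_vel": joint speeds; "joint_torque": joint torques, N m; "tool_pos": TCP position; "tcp_rot": TCP orientation; "wrist_force": force on the tool from outside, world axes, zero at the start; "torque": the same for the moment, N m; "width": opening from 0.0 (shut) to 1.0 (fully open).
Only numpy, scipy, OpenCV 4.12 (cv2) and the standard library are available. Lean on these libraries where they do the work, as an engineer would, in place of code of your own. Each camera call takes 0.05 s, during which the arm holds its last target.

## Task

Get the valve block located in the fixture, ready for your colleague to clamp: slide the end stop fully home and lock it by pushing the loose locating pin from the rack all the way down through the stop and the base plate. Then set the valve block flat on the base plate, its long side along the fence, and press it firmly into the corner, against the fence and the end stop at once; finish while still holding it pressed against both. Leave the other things on the bench where they are.

Things in the scene. Friction and masses are not known exactly. Their poses are not given: they have to be found in the camera images.
- fixture: Clamping fixture fixed to the bench: dark steel base plate 200 (its x) x 280 (its y) x 20 mm thick. Origin at the centre of its underside; x points to the fence (away from the robot, yaw within 0.3 rad), y towards the end stop. Free plate for the block: x -40 to 70, y -130 to 0 mm. Seated, the block's origin is at x 47, y -36, z 20 mm. The fixture's other parts are given in its axes too.
- clamp (a point): Foot of the toggle clamp that stands thrown open on the base plate, at x -75, y -36, z 20 mm of the fixture. It is rigid and covers x -158 to -52, y -53 to -19 mm of the fixture, up to 113 mm above the bench: do not run into it.
- fence: Fixed rigid steel fence bar 18 x 140 x 26 mm tall on the base plate. Origin in the middle of the length of its contact face, at the foot (fixture x 70, y -62, z 20 mm). The contact face is the plane x = 0 and looks to -x; axes parallel to the fixture's. The block rubs on fence, stop and plate with a friction of about 0.6, so pushing it along one face takes extra force.
- stop (a joint): The end stop's slide: 0 = fully home (against a dead stop; there the two pin holes line up), growing to 0.036 m as it is drawn back along the fixture's +y. It starts drawn back. It slides with about 2 N of friction and stays where it is left; unless pinned it gives way when pushed.
- stop_face: Steel nose plate of the end stop, 50 (x) x 12 (y) x 27.5 mm tall, moves with the stop. Origin at the centre of its contact face, 14 mm above the base plate (home: fixture x 38, y 0 mm). The contact face is the plane y = 0 and looks to -y; axes parallel to the fixture's. Its top is 48 mm above the bench.
- stop_tail (a point): Middle of the top edge of the outer face of the stop's tail bar (86 mm long in x, 12 mm thick in y, from 20.5 to 48 mm above the bench). Push that face towards the fixture's -y to slide the stop home; home, it is at fixture x 38, y 97 mm.
- stop_hole (a point): Mouth of the vertical pin hole through the end stop (aluminium slide 50 mm wide, top 45 mm above the bench, 24.5 mm thick). Hole 12 mm in diameter, 2 mm chamfer. Home, it is at fixture x 38, y 50 mm, straight above base_hole.
- base_hole (a point): Mouth of the vertical pin hole in the base plate, at fixture x 38, y 50, z 20 mm (on the plate's top), hidden below the stop. 12 mm in diameter, right through the 20 mm plate. z up.
- pin: Loose steel locating pin, 78 mm long, 100 g, origin at the centre of its lower end, z up to the head. Shank 10 mm in diameter to z 42 mm, with 5 mm tapered nose; flange 24 mm in diameter, z 42-46; dark round grip 20 mm in diameter, z 46-78. Starts upright in the rack, flange on the rack. Rack and stop are equally high: parked or fully in, its lower end is 3 mm above the bench.
- rack: Black plastic pin rack fixed to the bench, 50 (x) x 90 (y) x 45 mm tall, origin at the centre of its underside. The pin stands in its hole at y -20 mm; the hole at y 22 mm is empty. The rack may stand on either side of the fixture.
- block: Loose valve block, about 0.5 kg: aluminium body 46 (x) x 72 (y, long side) x 40 mm tall; upright on its middle a steel collar 36 mm wide (z 40-46), a round black coil 32 mm wide (z 46-80) and a 16 mm nut (to z 86). Grip the coil, or the top 12 mm of the body, which clear fence and stop. Origin at the centre of its underside. Starts across from the rack; either long side may face the fence.
- spanner: Bystander: steel spanner 200 mm long, lying on the bench beyond the fixture.
- spray_can: Bystander: green spray can, 54 mm in diameter, 150 mm tall, standing.
- socket: Bystander: steel socket 32 mm in diameter, 42 mm tall, standing.
- union: Bystander: brass hydraulic union 36 mm in diameter, 44 mm tall, standing.

How it is judged:
By the outcome, as a careful person would: the job done as asked, in the order asked, and still so for the second after the job is handed in, while the arm keeps its last pose, push and grip.
It also fails if it takes over 72 s, if anything falls off the work surface, if the arm or the gripper's body presses on something with over 40 N, if the wrist force passes 120 N, or if a joint passes its speed limit or range.

## Working session

There is one attempt and no reset: what is moved stays moved. The work goes in short steps, Python scripts to look and compute and a tool call to move; the robot and the scene stay as the last step left them, time stands still between calls to the robot, and variables do not carry over. Pictures are saved under pics/ and viewed, and the job is handed in when it is done.

Besides the shell and the picture viewer there is one more tool, called after "Emit:" in YAML: its name, and indented under it one key for each argument. arm_command: Moves the arm, as the interface text tells. Its arguments: {"type":"object","properties":{"series":{"type":"array"},"newtons":{"type":"number"}},"required":["series"]}

```bash
mkdir -p pics; cat > h.py <<'E'
import numpy as np,cv2
from scipy.spatial.transform import Rotation as R
from workcell import bot
np.set_printoptions(precision=4,suppress=True)
def snap(n,f):
    info=bot.camera_info(n);im,d=bot.read_camera(n)
    im=np.array(im);d=np.array(d)
    cv2.imwrite('pics/%s.png'%f,im);np.savez('pics/%s.npz'%f,im=im,d=d,K=np.array(info['K']),T=np.array(info['extrinsics']))
    return im,d,np.array(info['K']),np.array(info['extrinsics'])
def load(f):
    z=np.load('pics/%s.npz'%f);return z['im'],z['d'],z['K'],z['T']
def cloud(d,K,T):
    v,u=np.mgrid[:d.shape[0],:d.shape[1]]
    P=np.stack([(u-K[0,2])/K[0,0]*d,(v-K[1,2])/K[1,1]*d,d],-1)
    return P@T[:3,:3].T+T[:3,3]
def ray(u,v,K,T,z):
    r=T[:3,:3]@np.array([(u-K[0,2])/K[0,0],(v-K[1,2])/K[1,1],1]);o=T[:3,3]
    return o+r*(z-o[2])/r[2]
def st():
    s=bot.read_state();print('t',s['time'],'p',np.array(s['tool_pos']),'F',np.array(s['wrist_force']),'w',s['width']);print(R.from_rotvec(s['tcp_rot']).as_matrix());return s
E
python3 - <<'E'
from h import *
s=st();print(s)
for n in('top','scene'):
    im,d,K,T=snap(n,n+'0');print(n,K,T)
E
```

```text
t 0.0 p [0.2816 0.6127 0.252 ] F [ 0.509  -0.178   0.6034] w 1.0016814773869551
[[-0.001   0.4176  0.9086]
 [-0.002   0.9086 -0.4176]
 [-1.     -0.0022 -0.0001]]
{'time': 0.0, 'q': array([ 1.103 ,  0.2648,  1.6054, -0.    ,  1.2737, -0.0369]), 'joint_vel': array([-0.0028,  0.0011, -0.0014,  0.0002,  0.0001, -0.0015]), 'joint_torque': array([ -0.0008, -51.5118, -36.7311,   0.0002,   0.0131,  -0.    ]), 'tool_pos': array([0.2816, 0.6127, 0.252 ]), 'tcp_rot': array([ 0.3362,  1.5448, -0.3396]), 'wrist_force': array([ 0.509 , -0.178 ,  0.6034]), 'torque': array([-0.0177, -0.0312,  0.0119]), 'width': 1.0016814773869551}
top [[451.2826   0.     316.2861]
 [  0.     451.2826 204.2194]
 [  0.       0.       1.    ]] [[-0.1248 -0.9665  0.2242  0.3345]
 [-0.9922  0.1228 -0.0229 -0.019 ]
 [-0.0054 -0.2253 -0.9743  1.2137]
 [ 0.      0.      0.      1.    ]]
scene [[490.7082   0.     309.4515]
 [  0.     490.7082 194.1733]
 [  0.       0.       1.    ]] [[-0.6376  0.4984 -0.5875  1.2675]
 [ 0.7703  0.4022 -0.4948  0.5347]
 [-0.0103 -0.768  -0.6403  0.8006]
 [ 0.      0.      0.      1.    ]]
```

View pics/top0.png

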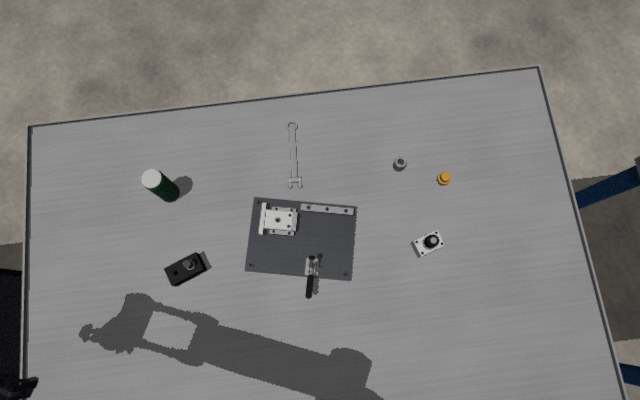

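View pics/scene0.png

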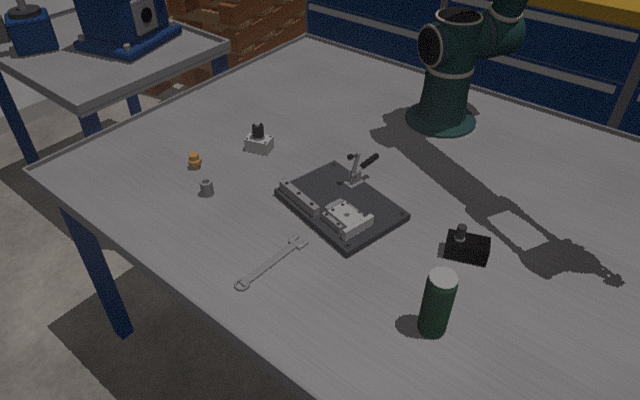

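The top view shows the fixture at (250–355, 197–280) with the stop at its left (278, 220) and the clamp at (312, 268). The rack and pin are at (187, 268) and the block is at (428, 243). The scene view agrees with this. Next I'll measure them.

```bash
python3 - <<'E'
from h import *
im,d,K,T=load('top0');P=cloud(d,K,T)
g=cv2.cvtColor(im,cv2.COLOR_BGR2GRAY)
z=P[...,2]
print('bench z',np.median(z[300:320,450:550]))
# plate by dark colour in ROI
m=np.zeros_like(g);m[185:295,235:370]=(g[185:295,235:370]<85)
m=cv2.morphologyEx(m,cv2.MORPH_CLOSE,np.ones((5,5)))
c=max(cv2.findContours(m,cv2.RETR_EXTERNAL,cv2.CHAIN_APPROX_NONE)[0],key=cv2.contourArea)[:,0]
W=np.array([ray(u,v,K,T,.02)[:2] for u,v in c]).astype(np.float32)
print('plate',cv2.minAreaRect(W), [ray(u,v,K,T,.02)[:2] for u,v in cv2.boxPoints(cv2.minAreaRect(c))])
a=(abs(z-.02)<.006);a[:, :235]=0;a[:,370:]=0;a[:185]=0;a[295:]=0
print(cv2.minAreaRect(P[a][:,:2].astype(np.float32)))
for n,roi,lo,hi in(('rack',(245,295,155,220),.037,.053),('pinhead',(245,295,155,220),.065,.1),('block',(220,265,405,450),.03,.05),('coil',(220,265,405,450),.065,.1),('nose/stop',(195,245,250,300),.036,.06),('fence',(195,220,298,360),.036,.06)):
    q=np.zeros(z.shape,bool);r=roi;q[r[0]:r[1],r[2]:r[3]]=True;q&=(z>lo)&(z<hi)
    X=P[q];(cx,cy),(w,h),an=cv2.minAreaRect(X[:,:2].astype(np.float32))
    print(n,len(X),X.mean(0),np.median(X[:,2]),'rect',cx,cy,w,h,an)
b=cv2.resize(im[150:300,140:460],None,fx=2.5,fy=2.5,interpolation=cv2.INTER_CUBIC);cv2.imwrite('pics/top0z.png',b)
E
```

```text
bench z -0.0005355882755292418
plate ((0.50093674659729, 0.0092763751745224), (0.28062623739242554, 0.24537906050682068), 77.48204040527344) [array([0.4101, 0.1703]), array([0.6526, 0.1262]), array([ 0.5898, -0.1565]), array([ 0.3516, -0.1001])]
((0.524095892906189, 0.00507710874080658), (0.2803928852081299, 0.20114794373512268), 77.37352752685547)
rack 627 [0.4762 0.3157 0.0441] 0.04400540024895516 rect 0.4777049422264099 0.31471988558769226 0.051673587411642075 0.09072887152433395 21.0128231048584
pinhead 61 [0.4845 0.2952 0.0784] 0.07915718788493686 rect 0.48472824692726135 0.2963409721851349 0.01870792545378208 0.019781874492764473 85.17391204833984
block 337 [ 0.4632 -0.3216  0.0398] 0.03992088377266545 rect 0.46521541476249695 -0.3258807063102722 0.04613747075200081 0.07329849153757095 17.569046020507812
coil 136 [ 0.4644 -0.324   0.08  ] 0.08037641859705147 rect 0.4648456871509552 -0.32484474778175354 0.03012041188776493 0.03036494553089142 81.71822357177734
nose/stop 910 [0.574  0.0595 0.0438] 0.04421340958747311 rect 0.573719322681427 0.05869105085730553 0.09721887111663818 0.08470132201910019 77.30406951904297
fence 385 [ 0.5863 -0.0726  0.0449] 0.04515134337053839 rect 0.587152361869812 -0.07292965799570084 0.13985317945480347 0.019916873425245285 77.85980224609375
```

View pics/top0z.png

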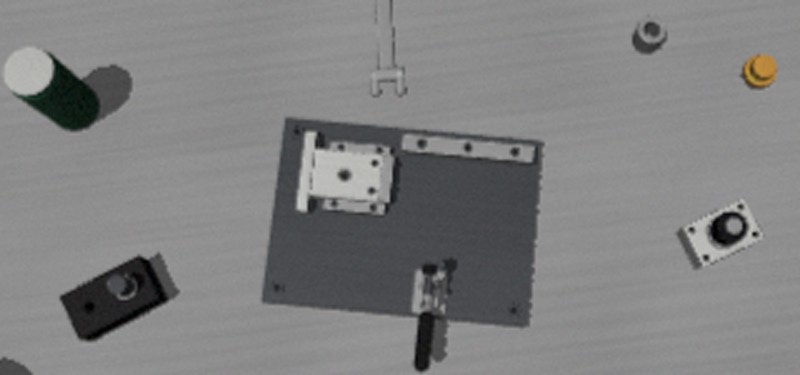

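```bash
cat >> h.py <<'E'
def plan(x,y,z,thdeg=None,n=None):
    """rows from current state to the target TCP, tool down"""
    s=bot.read_state();M=R.from_rotvec(s['tcp_rot']).as_matrix();p=np.array(s['tool_pos'])
    th=np.arctan2(M[1,1],M[0,1]);t1=th if thdeg is None else np.radians(thdeg)
    dth=(t1-th+np.pi)%(2*np.pi)-np.pi
    D=np.array([x,y,z])-p
    n=n or int(max(np.ceil(np.linalg.norm(D)/.045),np.ceil(abs(dth)/.145),1))
    print('from',p,'th',np.degrees(th),'D',D,'rows',n,'rx/row',-dth/n)
    for i in range(n):
        t=th+dth*i/n;c,q=np.cos(t),np.sin(t);d=D/n*100
        print('  [%.3f,0,0,%.2f,%.2f,%.2f]'%(-dth/n,-d[2],d[0]*c+d[1]*q,d[0]*q-d[1]*c))
    # tilt error expressed as tool rotvec to get upright
    c,q=np.cos(th),np.sin(th);G=np.array([[0,c,q],[0,q,-c],[-1,0,0]])
    print('tilt fix rotvec',R.from_matrix(M.T@G).as_rotvec())
FO=np.array([.5241,.0051]);FY=np.radians(-12.6)
def fx(x,y,o=None,a=None):
    o=FO if o is None else o;a=FY if a is None else a
    c,s=np.cos(a),np.sin(a);return o+np.array([c*x-s*y,s*x+c*y])
E
python3 - <<'E'
from h import *
plan(.47,.25,.26,77.4)
E
```

```text
from [0.2816 0.6128 0.252 ] th 65.31665009632279 D [ 0.1884 -0.3628  0.008 ] rows 10 rx/row -0.021089424048970695
  [-0.021,0,0,-0.08,-2.51,3.23]
  [-0.021,0,0,-0.08,-2.58,3.17]
  [-0.021,0,0,-0.08,-2.64,3.12]
  [-0.021,0,0,-0.08,-2.71,3.06]
  [-0.021,0,0,-0.08,-2.77,3.00]
  [-0.021,0,0,-0.08,-2.83,2.94]
  [-0.021,0,0,-0.08,-2.90,2.88]
  [-0.021,0,0,-0.08,-2.96,2.82]
  [-0.021,0,0,-0.08,-3.02,2.76]
  [-0.021,0,0,-0.08,-3.07,2.70]
tilt fix rotvec [-0.     -0.0001  0.0021]
```

Emit:
arm_command:
  series:
    - [[-0.02,0,0,-0.1,-2.5,3.2,1],[-0.02,0,0,-0.1,-2.6,3.2,1],[-0.02,0,0,-0.1,-2.6,3.1,1],[-0.02,0,0,-0.1,-2.7,3.1,1],[-0.02,0,0,-0.1,-2.8,3.0,1],[-0.02,0,0,-0.1,-2.8,2.9,1],[-0.02,0,0,-0.1,-2.9,2.9,1],[-0.02,0,0,-0.1,-3.0,2.8,1],[-0.02,0,0,-0.1,-3.0,2.8,1],[-0.02,0,0,-0.1,-3.1,2.7,1]]

```text
time: 1.1
tool_pos: [0.4712, 0.2395, 0.2562]
tcp_rot: [0.161, 1.571, -0.173]
wrist_force: [1.0, 0.8, -0.1]
width: 0.999
```

```bash
python3 - <<'E'
from h import *
s=st();im,d,K,T=snap('wrist','w1');print(K,T)
E
```

```text
t 1.1 p [0.4712 0.2395 0.2562] F [ 0.9807  0.8039 -0.1282] w 0.998779139336991
[[-0.0076  0.2108  0.9775]
 [-0.0073  0.9775 -0.2109]
 [-0.9999 -0.0087 -0.0059]]
[[325.8272   0.     323.7889]
 [  0.     325.8272 200.4556]
 [  0.       0.       1.    ]] [[ 0.2105  0.9335  0.2902  0.3949]
 [ 0.9776 -0.1987 -0.0699  0.2571]
 [-0.0076  0.2984 -0.9544  0.3772]
 [ 0.      0.      0.      1.    ]]
```

View pics/w1.png

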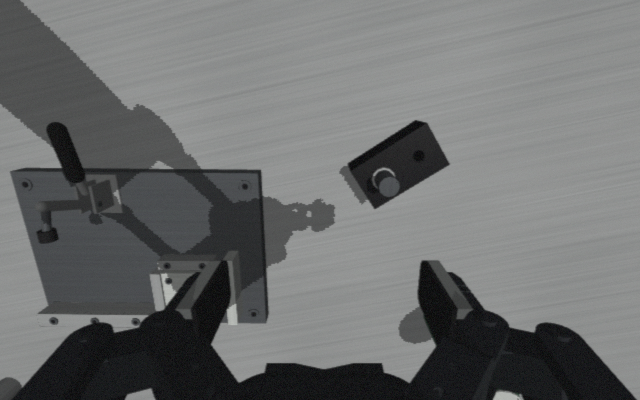

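The wrist view shows the rack at (395, 165) with the pin head at (388, 183) and the empty hole at (419, 156). The plate is on the left and the white tail bar is at about (233, 285). I'll measure the pin and the tail here.

```bash
python3 - <<'E'
from h import *
im,d,K,T=load('w1');P=cloud(d,K,T);z=P[...,2]
def rect(n,roi,lo,hi):
    q=np.zeros(z.shape,bool);q[roi[0]:roi[1],roi[2]:roi[3]]=1;q&=(z>lo)&(z<hi);X=P[q]
    print(n,len(X),'medz',np.median(X[:,2]),cv2.minAreaRect(X[:,:2].astype(np.float32)))
    return X
rect('rack',(110,220,335,460),.04,.05)
rect('pinhead top',(160,210,360,410),.074,.09)
X=rect('plate',(160,325,5,275),.015,.026)
# top-cam tail/nose
for n in('w1','top0'):
    im,d,K,T=load(n);P=cloud(d,K,T);z=P[...,2]
    roi=(240,330,150,245) if n=='w1' else (195,245,250,300)
    q=np.zeros(z.shape,bool);q[roi[0]:roi[1],roi[2]:roi[3]]=1;q&=(z>.043)&(z<.052);X=P[q][:,:2]-FO
    c,s=np.cos(FY),np.sin(FY);X=X@np.array([[c,-s],[s,c]])
    zz=P[q][:,2]
    for lo in np.arange(-.01,.15,.006):
        k=(X[:,1]>lo)&(X[:,1]<=lo+.006)
        if k.sum(): print(n,round(lo,3),k.sum(),X[k,0].min(),X[k,0].max(),np.median(zz[k]))
    print(n,'y range',np.percentile(X[:,1],[0,1,99,100]))
# hole dark spot in top0
im,d,K,T=load('top0');g=cv2.cvtColor(im,cv2.COLOR_BGR2GRAY)
r=g[210:230,268:290];m=(r<90).astype(np.uint8)
n,l,sst,cen=cv2.connectedComponentsWithStats(m)
for i in range(1,n): 
    u,v=cen[i]+[268,210];print('dark',sst[i][4],u,v,ray(u,v,K,T,.044))
# pin head via colour-free circle: pixels of the top in w1
E
```

```text
rack 3682 medz 0.04500178802410404 ((0.4771530032157898, 0.31641846895217896), (0.050917480140924454, 0.09012402594089508), 21.128253936767578)
pinhead top 361 medz 0.08089356728468305 ((0.48394906520843506, 0.29735061526298523), (0.01907501369714737, 0.018455300480127335), 33.885223388671875)
plate 25256 medz 0.01963400646380037 ((0.5238612294197083, 0.005393236875534058), (0.28211402893066406, 0.20162858068943024), 77.39421081542969)
w1 0.002 1 0.06908541817139961 0.06908541817139961 0.04389170990630176
w1 0.014 121 0.0116683520507708 0.06090138554124368 0.04745469177776401
w1 0.02 196 0.011741449068722418 0.06038964058578919 0.04764022797694803
w1 0.026 214 0.011396203644831581 0.05661658813640355 0.04525236119245002
w1 0.032 135 0.012039622845977935 0.05002210184967209 0.04492485924329742
w1 0.038 112 0.011951336139977975 0.04215257791776377 0.04476425787654789
w1 0.044 78 0.011973739064094898 0.034981125932266086 0.044609895101235
w1 0.05 54 0.011282268429227802 0.02907233607190736 0.04458985138640206
w1 0.056 22 0.011508747147200266 0.01782733937946583 0.044395538108213145
w1 0
[... 1172 characters left out ...]
.013183977780239704 0.06205984363813058 0.04462269164457355
top0 0.086 26 0.015482213501996847 0.06174982290309947 0.04482051011088284
top0 0.092 32 0.01236589424056119 0.061040453640599034 0.045220606723269774
top0 0.098 68 -0.005067890901781026 0.07881498700499918 0.046594505405350484
top0 0.104 71 -0.005545957129789577 0.07915625030301322 0.04723054713435393
top0 0.11 13 0.005309281401566136 0.07824877600073027 0.04631806247389192
top0 y range [0.0145 0.0151 0.1109 0.1117]
dark 2 289.0 214.5 [0.5851 0.0287 0.044 ]
dark 11 277.54545454545456 219.63636363636363 [0.5752 0.0603 0.044 ]
dark 3 288.3333333333333 225.66666666666666 [0.5555 0.0338 0.044 ]
dark 1 268.0 229.0 [0.5534 0.0878 0.044 ]
```

```bash
python3 - <<'E'
from h import *
x,y=fx(.037,.155);plan(x,y,.15,77.4)
E
```

```text
from [0.4739 0.2343 0.2563] th 77.72515177354116 D [ 0.1201 -0.086  -0.1063] rows 5 rx/row 0.0011349938033983875
  [0.001,0,0,2.13,-1.17,2.71]
  [0.001,0,0,2.13,-1.17,2.71]
  [0.001,0,0,2.13,-1.16,2.72]
  [0.001,0,0,2.13,-1.16,2.72]
  [0.001,0,0,2.13,-1.16,2.72]
tilt fix rotvec [-0.     -0.0026  0.0131]
```

Emit:
arm_command:
  series:
    - [[0,0,0,2.1,-1.2,2.7,0],[0,0,0,2.1,-1.2,2.7,0],[0,0,0,2.1,-1.2,2.7,0],[0,0,0,2.1,-1.2,2.7,0],[0,0,0,2.1,-1.2,2.7,0],[0,0,0,0,0,0,0]]

```text
time: 1.75
tool_pos: [0.5968, 0.1397, 0.148]
tcp_rot: [0.164, 1.567, -0.181]
wrist_force: [-1.3, 0.3, -0.5]
width: 0.001
```

```bash
python3 - <<'E'
from h import *
im,d,K,T=snap('wrist','w2');st()
x,y=fx(.037,.155);plan(x,y,.055,77.4)
E
```

```text
t 1.8 p [0.5962 0.1408 0.1492] F [-1.1741  0.137  -0.0471] w -0.001116809557193916
[[-0.0042  0.218   0.9759]
 [-0.0094  0.9759 -0.218 ]
 [-0.9999 -0.0101 -0.002 ]]
from [0.5962 0.1408 0.1492] th 77.40988047158487 D [-0.0022  0.0075 -0.0942] rows 3 rx/row 5.748225360176681e-05
  [0.000,0,0,3.14,0.23,-0.13]
  [0.000,0,0,3.14,0.23,-0.13]
  [0.000,0,0,3.14,0.23,-0.13]
tilt fix rotvec [-0.     -0.002   0.0101]
```

View pics/w2.png

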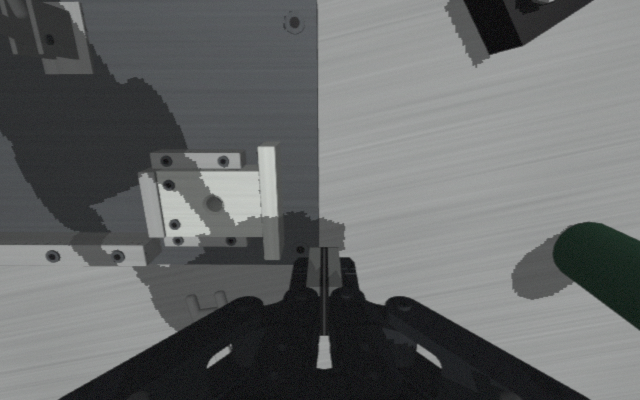

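The shut fingertips at (324, 265) are beyond the tail bar at (270, 200), and the pin hole is at (213, 203). I'll descend and then push.

Emit:
arm_command:
  series:
    - [[0,0,0.005,3.1,0.3,-0.1,0],[0,0,0.005,3.1,0.2,-0.1,0],[0,0,0,3.0,0.2,-0.1,0],[0,0,0,0,0,0,0]]

```text
time: 2.2
tool_pos: [0.5951, 0.1513, 0.0589]
tcp_rot: [0.175, 1.562, -0.17]
wrist_force: [-0.1, 0.1, -0.5]
width: 0.001
```

```bash
python3 - <<'E'
from h import *
st()
x,y=fx(.037,.120);plan(x,y,.055,77.4)
E
```

```text
t 2.2 p [0.5951 0.1513 0.0589] F [-0.1471  0.0568 -0.5419] w 0.0009080234978817584
[[ 0.0027  0.2181  0.9759]
 [ 0.0032  0.9759 -0.2181]
 [-1.      0.0037  0.002 ]]
from [0.5951 0.1513 0.0589] th 77.40519742049644 D [-0.0087 -0.0372 -0.0039] rows 1 rx/row 9.071210027311594e-05
  [0.000,0,0,0.39,-3.82,-0.04]
tilt fix rotvec [-0.      0.002  -0.0037]
```

Emit:
arm_command:
  series:
    - [[0,0,0,0.3,-1.0,0,0],[0,0,0,0.1,-1.0,0,0],[0,0,0,0,-0.8,0,0],[0,0,0,0,-0.6,0,0],[0,0,0,0,-0.5,0,0]]

```text
time: 2.7
tool_pos: [0.5891, 0.113, 0.062]
tcp_rot: [0.176, 1.553, -0.165]
wrist_force: [0.3, 2.3, 0.1]
width: -0.001
```

```bash
python3 - <<'E'
from h import *
st()
x,y=fx(.037,.107);plan(x,y,.054,77.4)
E
```

```text
t 2.7 p [0.5891 0.113  0.062 ] F [0.3372 2.3433 0.1247] w -0.0008402243720834853
[[ 0.0122  0.2162  0.9763]
 [ 0.0059  0.9763 -0.2162]
 [-0.9999  0.0084  0.0106]]
from [0.5891 0.113  0.062 ] th 77.51563614364748 D [-0.0056 -0.0115 -0.008 ] rows 1 rx/row 0.0020182314409575852
  [0.002,0,0,0.80,-1.25,-0.29]
tilt fix rotvec [-0.      0.0106 -0.0084]
```

Emit:
arm_command:
  series:
    - [[0,0.005,-0.004,0.5,-0.4,-0.1,0],[0,0.005,-0.004,0.3,-0.4,-0.1,0],[0,0,0,0.2,-0.3,0,0],[0,0,0,0,-0.2,0,0]]

```text
time: 3.1
tool_pos: [0.5884, 0.1044, 0.0565]
tcp_rot: [0.184, 1.555, -0.166]
wrist_force: [-0.7, 9.4, -1.5]
width: -0.0
```

```bash
python3 - <<'E'
from h import *
st()
x,y=fx(.037,.104);plan(x,y,.054,77.4)
E
```

```text
t 3.1 p [0.5884 0.1044 0.0565] F [-0.6703  9.4023 -1.4895] w -0.00034935237358796106
[[ 0.0094  0.2213  0.9752]
 [ 0.0099  0.9751 -0.2213]
 [-0.9999  0.0117  0.007 ]]
from [0.5884 0.1044 0.0565] th 77.21611870603512 D [-0.0055 -0.0059 -0.0025] rows 1 rx/row -0.003209334012514553
  [-0.003,0,0,0.25,-0.70,-0.41]
tilt fix rotvec [-0.      0.007  -0.0117]
```

Emit:
arm_command:
  series:
    - [[0,0,-0.01,0,-0.3,-0.2,0],[0,0,0,0,-0.3,-0.1,0],[0,0,0,0,-0.4,0,0],[0,0,0,0,-0.4,0,0]]

```text
time: 3.5
tool_pos: [0.5882, 0.1041, 0.0567]
tcp_rot: [0.198, 1.545, -0.161]
wrist_force: [1.4, 17.0, -0.4]
width: 0.002
```

```bash
python3 - <<'E'
from h import *
st()
E
```

```text
t 3.5 p [0.5882 0.1041 0.0567] F [ 1.397  17.028  -0.4129] w 0.0016783940088442113
[[ 0.0207  0.2265  0.9738]
 [ 0.0212  0.9737 -0.2269]
 [-0.9996  0.0253  0.0153]]
```

Emit:
arm_command:
  series:
    - [[0,0.01,-0.015,0,1.0,0,0],[0,0.005,-0.01,-1,1.5,0,0],[0,0,0,-4,1.0,-1,0.5],[0,0,0,-4,0,-1,0.5],[0,0,0,-4,0,-1,0.5],[0,0,0,-1,0,0,0.5],[0,0,0,0,0,0,0.5]]

```text
time: 4.2
tool_pos: [0.5629, 0.1448, 0.1948]
tcp_rot: [0.171, 1.577, -0.185]
wrist_force: [0.6, 0.4, -0.0]
width: 0.497
```

```bash
python3 - <<'E'
from h import *
im,d,K,T=snap('wrist','w3');st()
plan(.4842,.2968,.2,77.4)
E
```

```text
t 4.25 p [0.5628 0.1447 0.1942] F [ 0.5376  0.1369 -0.1341] w 0.49651737345209807
[[-0.015   0.2242  0.9744]
 [-0.0071  0.9745 -0.2243]
 [-0.9999 -0.0103 -0.013 ]]
from [0.5628 0.1447 0.1942] th 77.04449174976585 D [-0.0786  0.1521  0.0058] rows 4 rx/row -0.0015511973711475058
  [-0.002,0,0,-0.15,3.26,-2.77]
  [-0.002,0,0,-0.15,3.27,-2.76]
  [-0.002,0,0,-0.15,3.27,-2.76]
  [-0.002,0,0,-0.15,3.28,-2.75]
tilt fix rotvec [-0.0001 -0.013   0.0103]
```

View pics/w3.png

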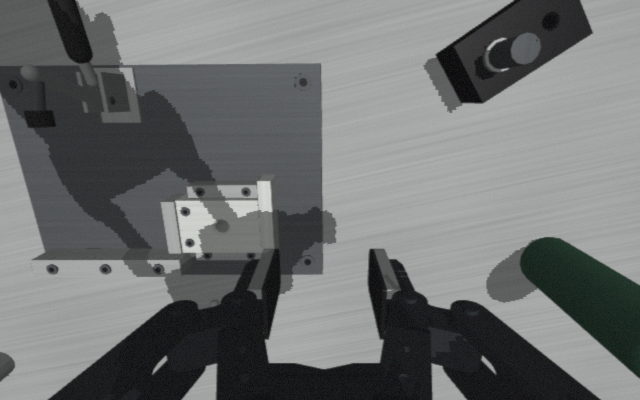

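The hole is now at (222, 226), with the tail at (265, 220) and the nose at (170, 228). I'll measure the hole and the pin head (525, 50) in this picture.

```bash
python3 - <<'E'
from h import *
for n,r in(('w2',(190,218,200,228)),('w3',(214,238,210,236))):
    im,d,K,T=load(n);P=cloud(d,K,T);z=P[...,2];g=cv2.cvtColor(im,cv2.COLOR_BGR2GRAY)
    s=g[r[0]:r[1],r[2]:r[3]]
    print(n);print(s[::2,::2])
    # depth hole
    zz=z[r[0]:r[1],r[2]:r[3]];print('z',np.round(zz[::3,::3]*1000).astype(int))
im,d,K,T=load('w3');P=cloud(d,K,T);z=P[...,2]
def inf(q):
    X=P[q];c,s=np.cos(FY),np.sin(FY);return (X[:,:2]-FO)@np.array([[c,-s],[s,c]]),X[:,2]
q=np.zeros(z.shape,bool);q[170:265,155:285]=1;q&=(z>.043)&(z<.052);X,zz=inf(q)
print('y range',np.percentile(X[:,1],[0,1,99,100]));k=X[:,1]>.085;print('tail x',X[k,0].min(),X[k,0].max(),'tail y',X[k,1].min(),X[k,1].max(),np.median(zz[k]))
q=np.zeros(z.shape,bool);q[:,:330]=1;q&=(z>.075)|(z<.03);q&=(z>.015)&(z<.026)
Y=P[q][:,:2].astype(np.float32);print('plate',cv2.minAreaRect(Y))
q=np.zeros(z.shape,bool);q[20:80,480:560]=1;q&=(z>.074);print('pin',np.median(P[q][:,2]),cv2.minAreaRect(P[q][:,:2].astype(np.float32)))
q=np.zeros(z.shape,bool);q[0:110,430:600]=1;q&=(abs(z-.045)<.003);print('rack',cv2.minAreaRect(P[q][:,:2].astype(np.float32)))
E
```

```text
w2
[[109 111 109 110 112 173 193 194 193 194 193 195 193 193]
 [111 110 109 109 112 166 189 193 196 194 196 194 196 197]
 [109 110 108 109 108 109 104 165 191 190 194 194 193 192]
 [109 109 110 101  88  83  74  78 121 149 189 192 192 192]
 [112 114 100  91  79  65  65  66  69  80 140 195 196 197]
 [111 108  91  87  63  64  67  69  71  68  80 154 194 196]
 [111 101  92  76  68  67  69  74  74  71  75 102 183 196]
 [110 102  95  77  68  73  71  74  74  75  78 117 175 194]
 [110 105  99  90  70  76  73  74  78  78  82 114 170 193]
 [108 109 103 100  83  73  78  77  78  76  81  95 170 193]
 [110 110 110 103 102  90  80  75  79  82  97 103 127 193]
 [110 109 110 109 104 107 104 105 104 103 105 108 113 123]
 [110 108 111 107 107 107 106 105 106 104 109 109 108 106]
 [112 110 109 108 109 112 111 109 112 111 114 112 111 110]]
z [[ 46  45  45  45  45  44  45  45  45  45]
 [ 44 269  44  45  44  45  44  46  44  45]
 [ 45  45  44  43  43  44  46  45  45  45]
 [ 46  46  43  35  29  24  20  43  45  44]
 [ 44  44  42  36  31  27  23  21  44  45]
 [ 45  44  41  37  34  31  30  26  46 269]
 [ 44  44 
[... 960 characters left out ...]
 33  25  23  46  45  44]
 [ 46  43  40  35  31  28  43  44  46]
 [ 44  45  43  40  36  34  43  46  43]
 [ 44  45  44  43  43  43  44  45  45]
 [ 44  45  45  44  44  46  44  45  45]]
y range [-0.014  -0.0039  0.0978  0.0982]
tail x -0.005957089795695709 0.06178136506071012 tail y 0.08501695580893268 0.09823147199791375 0.047788879230959674
plate ((0.5815093517303467, -0.05711314082145691), (0.37841928005218506, 0.34075555205345154), 77.4815673828125)
pin 0.08097021189164613 ((0.48949626088142395, 0.23565325140953064), (0.019281113520264626, 0.14388976991176605), 4.549553394317627)
rack ((0.47728943824768066, 0.31654348969459534), (0.05033017322421074, 0.09202386438846588), 20.995534896850586)
```

```bash
python3 - <<'E'
from h import *
c,s=np.cos(FY),np.sin(FY)
for n,r in(('w2',(190,218,200,228)),('w3',(214,238,210,236))):
    im,d,K,T=load(n);g=cv2.cvtColor(im,cv2.COLOR_BGR2GRAY).astype(float)
    g=g[r[0]:r[1],r[2]:r[3]]
    for th in(85,92,98):
        m=(g<th).astype(np.uint8);k,l,S,C=cv2.connectedComponentsWithStats(m)
        i=1+np.argmax(S[1:,4]);u,v=C[i]+[r[2],r[0]];p=ray(u,v,K,T,.043)[:2]
        bb=S[i]; w=ray(bb[0]+r[2],v,K,T,.043)-ray(bb[0]+bb[2]+r[2],v,K,T,.043);h=ray(u,bb[1]+r[0],K,T,.043)-ray(u,bb[1]+bb[3]+r[0],K,T,.043)
        print(n,th,u,v,p,'fixture',(p-FO)@np.array([[c,-s],[s,c]]),'size',np.linalg.norm(w),np.linalg.norm(h))
im,d,K,T=load('w3');P=cloud(d,K,T);z=P[...,2]
q=np.zeros(z.shape,np.uint8);q[25:75,490:550]=(z[25:75,490:550]>.077)&(z[25:75,490:550]<.085)
k,l,S,C=cv2.connectedComponentsWithStats(q);i=1+np.argmax(S[1:,4]);X=P[l==i];print(S[i],X[:,:2].mean(0),cv2.minEnclosingCircle(X[:,:2].astype(np.float32)))
E
```

```text
w2 85 213.5497382198953 203.29842931937173 [0.5743 0.0612] fixture [0.0368 0.0657] size 0.011738539354201143 0.012390554564690525
w2 92 213.18552036199094 203.1764705882353 [0.5742 0.061 ] fixture [0.0367 0.0654] size 0.013205122218881827 0.013152805591850725
w2 98 212.63524590163934 203.25409836065575 [0.5742 0.0605] fixture [0.0368 0.065 ] size 0.014673477109204035 0.013153749011132861
w3 85 221.4862385321101 225.38532110091742 [0.571  0.0471] fixture [0.0366 0.0512] size 0.011747352450866557 0.011641119400053112
w3 92 221.37007874015748 225.55905511811022 [0.5711 0.047 ] fixture [0.0367 0.0511] size 0.01174932445165934 0.01164127508999856
w3 98 221.56164383561645 225.43150684931507 [0.571  0.0472] fixture [0.0366 0.0513] size 0.012651184678200963 0.013581352085683635
[507  32  34  34 842] [0.4845 0.2966] ((0.48488909006118774, 0.29700082540512085), 0.010686494410037994)
```

```bash
python3 - <<'E'
from h import *
plan(.4845,.2968,.14,77.4)
E
```

```text
from [0.5628 0.1447 0.1942] th 77.04449174976585 D [-0.0783  0.1521 -0.0542] rows 4 rx/row -0.0015511973711475058
  [-0.002,0,0,1.35,3.27,-2.76]
  [-0.002,0,0,1.35,3.27,-2.75]
  [-0.002,0,0,1.35,3.27,-2.75]
  [-0.002,0,0,1.35,3.28,-2.74]
tilt fix rotvec [-0.0001 -0.013   0.0103]
```

Emit:
arm_command:
  series:
    - [[0,-0.005,0.005,1.3,3.3,-2.8,0.5],[0,-0.005,0.005,1.3,3.3,-2.7,0.5],[0,0,0,1.3,3.3,-2.7,0.5],[0,0,0,1.3,3.2,-2.7,0.5],[0,0,0,0,0,0,0.5],[0,0,0,0,0,0,0.5]]

```text
time: 4.85
tool_pos: [0.4801, 0.2951, 0.1276]
tcp_rot: [0.172, 1.578, -0.191]
wrist_force: [0.5, -0.0, -0.7]
width: 0.499
```

```bash
python3 - <<'E'
from h import *
im,d,K,T=snap('wrist','w4');st()
P=cloud(d,K,T);z=P[...,2]
q=((z>.077)&(z<.085)).astype(np.uint8);q[:,:270]=0;q[:,380:]=0
k,l,S,C=cv2.connectedComponentsWithStats(q);
for i in range(1,k):
  if S[i,4]>100:
    X=P[l==i];print(S[i],X.mean(0),cv2.minEnclosingCircle(X[:,:2].astype(np.float32)))
plan(.4845,.2968,.075,77.4)
E
```

```text
t 4.9 p [0.4798 0.2947 0.1273] F [-0.8779  0.785  -0.4238] w 0.49892815516648986
[[-0.0174  0.2302  0.973 ]
 [-0.0103  0.9731 -0.2304]
 [-0.9998 -0.014  -0.0145]]
[314 233  35  34 907] [0.4836 0.2978 0.0807] ((0.48433637619018555, 0.297542929649353), 0.010112723335623741)
from [0.4798 0.2947 0.1273] th 76.69248374385121 D [ 0.0047  0.0021 -0.0523] rows 2 rx/row -0.006174244090590086
  [-0.006,0,0,2.62,0.16,0.20]
  [-0.006,0,0,2.62,0.16,0.21]
tilt fix rotvec [-0.0001 -0.0145  0.014 ]
```

View pics/w4.png

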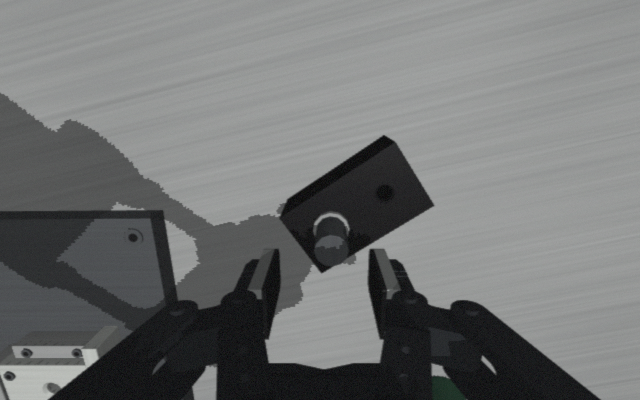

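The pin head is at (331, 250), slightly right of the finger midline at about 324, which agrees with the plan. I'll descend with a tilt correction.

Emit:
arm_command:
  series:
    - [[-0.005,-0.008,0.008,1.3,0.2,0.2,0.5],[-0.005,-0.006,0.006,1.3,0.15,0.2,0.5],[0,0,0,1.2,0,0,0.5],[0,0,0,0,0,0,0.5]]

```text
time: 5.3
tool_pos: [0.4869, 0.2922, 0.0867]
tcp_rot: [0.177, 1.564, -0.18]
wrist_force: [0.3, 0.6, -0.5]
width: 0.499
```

```bash
python3 - <<'E'
from h import *
st();plan(.4845,.2975,.075,77.4)
E
```

```text
t 5.3 p [0.4869 0.2922 0.0867] F [ 0.2558  0.557  -0.4757] w 0.4986080321389741
[[-0.0006  0.2256  0.9742]
 [-0.0017  0.9742 -0.2256]
 [-1.     -0.0018 -0.0003]]
from [0.4869 0.2922 0.0867] th 76.9630972252953 D [-0.0024  0.0053 -0.0117] rows 1 rx/row -0.007625391929695802
  [-0.008,0,0,1.17,0.46,-0.35]
tilt fix rotvec [-0.     -0.0003  0.0018]
```

Emit:
arm_command:
  series:
    - [[-0.005,0,0,0.4,0.25,-0.2,0.5],[0,0,0,0.5,0.2,-0.15,0.5],[0,0,0,0,0,0,0.5]]

```text
time: 5.6
tool_pos: [0.4858, 0.2965, 0.0777]
tcp_rot: [0.175, 1.563, -0.178]
wrist_force: [-0.3, 0.1, 0.3]
width: 0.499
```

```bash
python3 - <<'E'
from h import *
st();plan(.4845,.2975,.075,77.4)
im,d,K,T=snap('wrist','w5')
E
```

```text
t 5.6 p [0.4858 0.2965 0.0777] F [-0.2633  0.144   0.2581] w 0.4989192378954944
[[-0.0001  0.2231  0.9748]
 [-0.0016  0.9748 -0.2231]
 [-1.     -0.0015  0.0003]]
from [0.4858 0.2965 0.0777] th 77.1064843377098 D [-0.0013  0.001  -0.0027] rows 1 rx/row -0.005122814713136137
  [-0.005,0,0,0.27,0.07,-0.15]
tilt fix rotvec [0.     0.0003 0.0015]
```

View pics/w5.png

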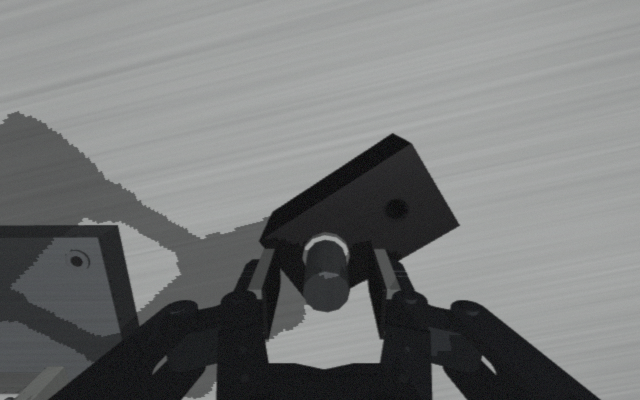

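The pin's grip (327, 290) stands centred between the pads (265 and 385). I'll close.

Emit:
arm_command:
  series:
    - [[0,0,0,0.3,0.05,-0.1,0.5],[0,0,0,0,0,0,0],[0,0,0,0,0,0,0],[0,0,0,0,0,0,0],[0,0,0,0,0,0,0]]
  newtons: 60

```text
time: 6.15
tool_pos: [0.4858, 0.2982, 0.0764]
tcp_rot: [0.176, 1.561, -0.176]
wrist_force: [0.1, 0.4, 0.1]
width: 0.211
```

```bash
python3 - <<'E'
from h import *
st()
E
```

```text
t 6.15 p [0.4858 0.2982 0.0764] F [0.0503 0.3671 0.1199] w 0.21084823116401163
[[ 0.0029  0.2221  0.975 ]
 [-0.0002  0.975  -0.2221]
 [-1.      0.0005  0.0028]]
```

Emit:
arm_command:
  series:
    - [[0,0,0,-2,0,0,0],[0,0,0,-3,0,0,0],[0,0,0,-3,0,0,0],[0,0,0,-1,0,0,0]]

```text
time: 6.55
tool_pos: [0.4849, 0.2976, 0.1655]
tcp_rot: [0.174, 1.563, -0.177]
wrist_force: [0.8, 1.2, -0.3]
width: 0.213
```

```bash
python3 - <<'E'
from h import *
st();plan(.5725,.0481,.165,77.4)
E
```

```text
t 6.55 p [0.4849 0.2976 0.1655] F [ 0.7529  1.1703 -0.2522] w 0.21345301180342982
[[ 0.0006  0.2219  0.9751]
 [-0.0019  0.9751 -0.2219]
 [-1.     -0.0017  0.001 ]]
from [0.4849 0.2976 0.1655] th 77.17894111568766 D [ 0.0876 -0.2495 -0.0005] rows 6 rx/row -0.0006430342286725862
  [-0.001,0,0,0.01,-3.73,2.35]
  [-0.001,0,0,0.01,-3.73,2.34]
  [-0.001,0,0,0.01,-3.73,2.34]
  [-0.001,0,0,0.01,-3.74,2.34]
  [-0.001,0,0,0.01,-3.74,2.34]
  [-0.001,0,0,0.01,-3.74,2.33]
tilt fix rotvec [0.     0.001  0.0017]
```

Emit:
arm_command:
  series:
    - [[0,0,0,0,-3.7,2.3,0],[0,0,0,0,-3.7,2.3,0],[0,0,0,0,-3.7,2.3,0],[0,0,0,0,-3.7,2.4,0],[0,0,0,0,-3.7,2.4,0],[0,0,0,0,-3.2,2.2,0],[0,0,0,0,0,0,0],[0,0,0,0,0,0,0]]

```text
time: 7.35
tool_pos: [0.5744, 0.0484, 0.1627]
tcp_rot: [0.173, 1.563, -0.172]
wrist_force: [-0.4, -0.4, -2.2]
width: 0.216
```

```bash
python3 - <<'E'
from h import *
st();im,d,K,T=snap('wrist','w6');snap('scene','s6');snap('top','t6');plan(.5725,.0481,.130,77.4)
E
```

```text
t 7.35 p [0.5744 0.0484 0.1627] F [-0.413  -0.4194 -2.1584] w 0.21637419050770135
[[ 0.0009  0.2179  0.976 ]
 [ 0.0007  0.976  -0.2179]
 [-1.      0.0008  0.0007]]
from [0.5742 0.05   0.1631] th 77.58447191915117 D [-0.0017 -0.0019 -0.0331] rows 1 rx/row 0.0032196423666608354
  [0.003,0,0,3.31,-0.22,-0.13]
tilt fix rotvec [-0.      0.0012 -0.0008]
```

View pics/w6.png

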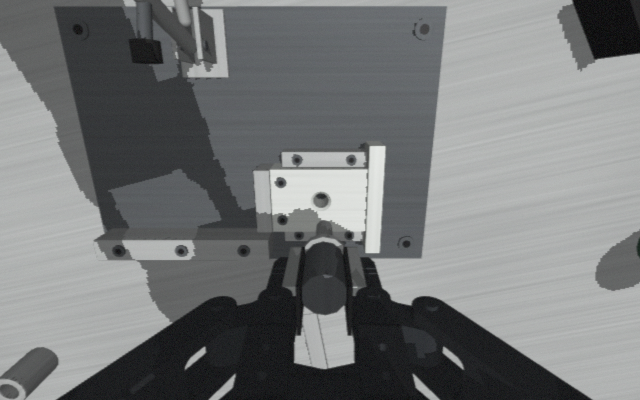

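View pics/s6.png

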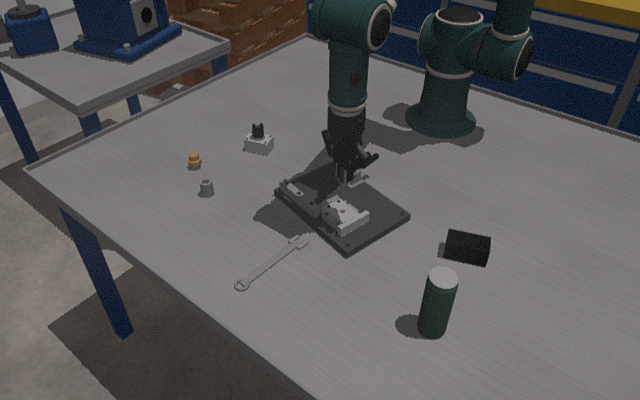

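The hole is unobstructed at (321, 200) and the pin nose shows at about (324, 225) below the flange (325, 243). I'll measure both.

```bash
python3 - <<'E'
from h import *
im,d,K,T=load('w6');P=cloud(d,K,T)
cv2.imwrite('pics/w6z.png',cv2.resize(im[170:320,250:400],None,fx=4,fy=4,interpolation=cv2.INTER_CUBIC))
g=cv2.cvtColor(im,cv2.COLOR_BGR2GRAY)
for th in (85,95,105):
    s=(g[188:212,308:334]<th).astype(np.uint8);k,l,S,C=cv2.connectedComponentsWithStats(s);i=1+np.argmax(S[1:,4]);u,v=C[i]+[308,188];print('hole',u,v,S[i],ray(u,v,K,T,.043))
print(g[214:236:2,310:340:2]);z=P[...,2]
print(np.round(z[214:250:2,310:340:3]*1000).astype(int))
E
```

```text
hole 321.55102040816325 196.30612244897958 [ 8  6 11  7 49] [0.5686 0.0483 0.043 ]
hole 322.34722222222223 197.41666666666666 [ 8  5 12 12 72] [0.5696 0.0487 0.043 ]
hole 322.25773195876286 198.55670103092783 [ 8  5 12 14 97] [0.5705 0.0485 0.043 ]
[[126 124 126 129 202 220 220 220 221 221 219 222 221 222 223]
 [132 129 128 130 203 222 222 222 223 223 223 222 222 224 223]
 [127 129 125 129 139 150 219 221 220 220 221 220 221 221 222]
 [127 129 124 125 127 122 123 131 180 212 170 200 220 220 220]
 [128 127 127 125 108  77  80  85  89  93 119 138 152 218 220]
 [126 129 128 118  71  70  82  87  92  90  91 127 131 140 192]
 [126 128 129 100  70  74  74  74  84  92  89 120 127 130 128]
 [129 127 127  93  69  73  74  72  77  87  81 114 130 127 126]
 [127 126 123  85  69  75  72  71  72  72  69 109 126 124 126]
 [106 106 107  77  70  75  73  74  73  71  69  87 105 106 106]
 [105 106 103  81  73  80  85  84  84  76  72  82 103 103 104]]
[[ 44  45  45  45  45  46  45  44  47  44]
 [ 44  45  46  46  45  45  45  43  45  44]
 [ 44  45  45  46  44  45  45  44  44  45]
 [ 45  45  46  45  94  46  45  46  44  45]
 [ 45  45  46  96  98  98  95  46  46  45]
 [ 44  45  46 100 101 101  98  45  46  44]
 [ 44  45  96 103 106 103 104  95  45  44]
 [ 44  46 101 106 108 107 106  99  45  45]
 [ 44  45 104 109 111 111 108 104  46  45]
 [ 38  38 107 112 114 113 111 106  39  39]
 [ 37  38 110 115 132 132 115 109  38  39]
 [ 39  37 132 135 134 133 135 133 131  38]
 [131 134 136 136 136 136 135 135 134 131]
 [135 136 136 134 136 136 136 136 135 134]
 [135 135 135 136 138 136 137 135 137 135]
 [136 137 137 138 140 140 138 138 135 135]
 [136 139 140 141 143 142 141 140 138 136]
 [137 141 142 143 144 143 142 143 140 137]]
```

View pics/w6z.png

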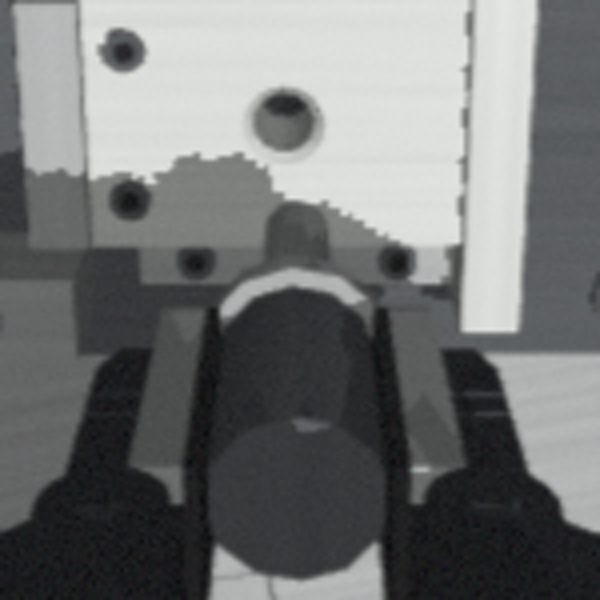

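```bash
python3 - <<'E'
from h import *
from scipy.optimize import least_squares
im,d,K,T=load('w6');P=cloud(d,K,T);z=P[...,2]
for n,(u,v,zz) in dict(bore=(321.25,200.5,.043),mouth=(321.25,201,.045)).items(): print(n,ray(u,v,K,T,zz))
q=np.zeros(z.shape,bool);q[215:245,310:340]=1;q&=(z>.097)&(z<.116);X=P[q]
f=lambda p:np.hypot(X[:,0]-p[0]-p[2]*(X[:,2]-.1),X[:,1]-p[1]-p[3]*(X[:,2]-.1))-.005
r=least_squares(f,[.574,.048,0,0],loss='soft_l1',f_scale=.0005);print(len(X),r.x,np.std(r.fun))
f=lambda p:np.hypot(X[:,0]-p[0],X[:,1]-p[1])-.005
r=least_squares(f,[.574,.048],loss='soft_l1',f_scale=.0005);print(r.x,np.std(r.fun))
# grip top disc
q=np.zeros(z.shape,bool);q[270:320,298:352]=1;q&=(z>.162)&(z<.172);X=P[q];print(np.median(X[:,2]),cv2.minEnclosingCircle(X[:,:2].astype(np.float32)),X.mean(0))
E
```

```text
bore [0.5719 0.0474 0.043 ]
mouth [0.5716 0.0474 0.045 ]
178 [ 0.5733  0.0487  0.0012 -0.0066] 0.00019922005089188747
[0.5734 0.0487] 0.00020021534576980169
0.16718895213413526 ((0.5729237198829651, 0.04908440634608269), 0.015236539766192436) [0.5717 0.0491 0.1671]
```

```bash
python3 - <<'E'
from h import *
st();plan(.5729,.0471,.128,77.4)
E
```

```text
t 7.5 p [0.5742 0.05   0.1631] F [-0.4103  0.0285 -0.8141] w 0.21645110054468616
[[ 0.0014  0.215   0.9766]
 [ 0.0006  0.9766 -0.215 ]
 [-1.      0.0008  0.0012]]
from [0.5742 0.05   0.1631] th 77.58447191915117 D [-0.0013 -0.0029 -0.0351] rows 1 rx/row 0.0032196423666608354
  [0.003,0,0,3.51,-0.31,-0.06]
tilt fix rotvec [-0.      0.0012 -0.0008]
```

Pin end clears at TCP z of 0.118 or more; I'll step down to 0.128 and line up.

Emit:
arm_command:
  series:
    - [[0,0,0,1.5,-0.15,-0.05,0],[0,0,0,1.5,-0.15,0,0],[0,0,0,0.4,0,0,0],[0,0,0,0,0,0,0],[0,0,0,0,0,0,0]]

```text
time: 8.0
tool_pos: [0.5706, 0.0511, 0.1243]
tcp_rot: [0.166, 1.567, -0.165]
wrist_force: [-0.3, 0.3, -1.8]
width: 0.213
```

```bash
python3 - <<'E'
from h import *
st();im,d,K,T=snap('wrist','w7');plan(.5729,.0471,.118,77.4);P=cloud(d,K,T)
cv2.imwrite('pics/w7z.png',cv2.resize(im[170:320,250:400],None,fx=4,fy=4,interpolation=cv2.INTER_CUBIC))
E
```

```text
t 8.0 p [0.5706 0.0511 0.1243] F [-0.304   0.311  -1.8449] w 0.212819691087027
[[-0.002   0.2091  0.9779]
 [ 0.001   0.9779 -0.2091]
 [-1.      0.0006 -0.0021]]
from [0.5706 0.051  0.1243] th 77.92674957011654 D [ 0.0023 -0.0039 -0.0063] rows 1 rx/row 0.00919351433199811
  [0.009,0,0,0.63,-0.34,0.31]
tilt fix rotvec [ 0.     -0.0021 -0.0006]
```

View pics/w7z.png

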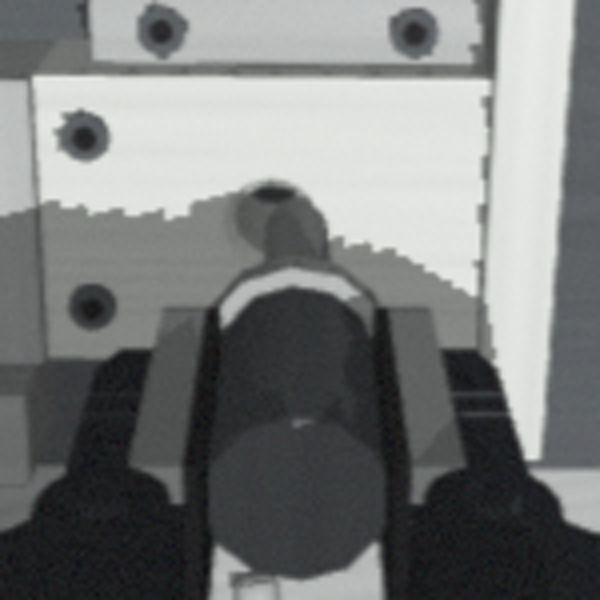

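The hole (319, 224) sits left of the pin nose (324, 225) by about 4 mm, matching the computed correction.

Emit:
arm_command:
  series:
    - [[0.005,0,0,0,-0.3,0.25,0],[0,0,0,0,-0.15,0.1,0],[0,0,0,0,0,0,0]]

```text
time: 8.35
tool_pos: [0.5743, 0.0456, 0.1256]
tcp_rot: [0.17, 1.564, -0.169]
wrist_force: [-0.2, -1.1, -0.4]
width: 0.214
```

```bash
python3 - <<'E'
from h import *
st();plan(.5729,.0471,.118,77.4)
E
```

```text
t 8.35 p [0.5743 0.0456 0.1256] F [-0.188  -1.0705 -0.4302] w 0.2141714614792514
[[ 0.0005  0.2143  0.9768]
 [ 0.001   0.9768 -0.2143]
 [-1.      0.0011  0.0003]]
from [0.5743 0.0456 0.1256] th 77.62778989864239 D [-0.0014  0.0015 -0.0076] rows 1 rx/row 0.003975683734093849
  [0.004,0,0,0.76,0.12,-0.17]
tilt fix rotvec [-0.      0.0003 -0.0011]
```

Emit:
arm_command:
  series:
    - [[0,0,0,0.2,0.1,-0.15,0],[0,0,0,0,0,0,0]]

```text
time: 8.55
tool_pos: [0.5736, 0.0466, 0.1242]
tcp_rot: [0.171, 1.562, -0.169]
wrist_force: [0.2, 0.3, -1.2]
width: 0.214
```

```bash
python3 - <<'E'
from h import *
st();im,d,K,T=snap('wrist','w8');plan(.5729,.0471,.118,77.4);P=cloud(d,K,T)
cv2.imwrite('pics/w8z.png',cv2.resize(im[170:320,250:400],None,fx=4,fy=4,interpolation=cv2.INTER_CUBIC))
E
```

```text
t 8.55 p [0.5736 0.0466 0.1242] F [ 0.1926  0.2553 -1.2058] w 0.21431749891117555
[[ 0.0019  0.215   0.9766]
 [ 0.0011  0.9766 -0.215 ]
 [-1.      0.0015  0.0016]]
from [0.5738 0.0466 0.1244] th 77.59174332042556 D [-0.0009  0.0005 -0.0064] rows 1 rx/row 0.0033465522601323627
  [0.003,0,0,0.64,0.03,-0.10]
tilt fix rotvec [-0.      0.0021 -0.0016]
```

View pics/w8z.png

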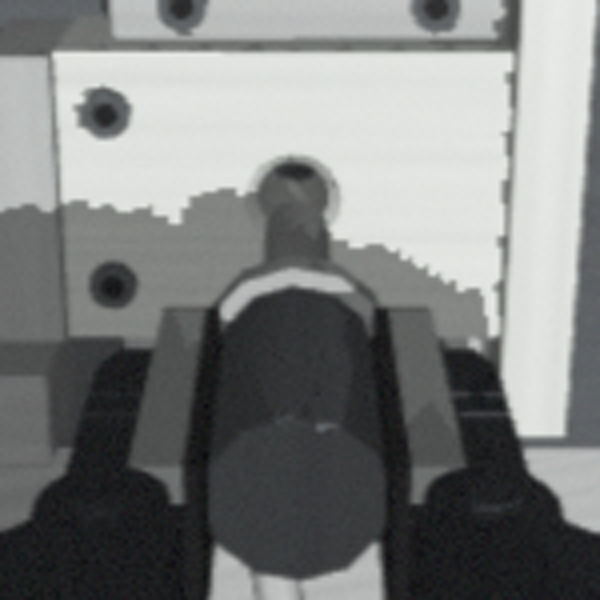

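The pin (324, 222) is now in line with the hole (324, 217) across the jaws. About 1 mm remains toward the robot. I'll descend gently.

Emit:
arm_command:
  series:
    - [[0,0,0,0.4,0.02,-0.1,0],[0,0,0,0.3,0,0,0]]

```text
time: 8.8
tool_pos: [0.5733, 0.0471, 0.1176]
tcp_rot: [0.171, 1.561, -0.169]
wrist_force: [-0.4, 0.2, -1.3]
width: 0.212
```

```bash
python3 - <<'E'
from h import *
st();plan(.5729,.0471,.11,77.4)
E
```

```text
t 8.8 p [0.5733 0.0471 0.1176] F [-0.3707  0.1735 -1.3438] w 0.21233362244949694
[[ 0.0037  0.2148  0.9766]
 [ 0.0011  0.9767 -0.2148]
 [-1.      0.0019  0.0034]]
from [0.5733 0.0471 0.1176] th 77.59492792814558 D [-0.0004  0.     -0.0076] rows 1 rx/row 0.003402134150230829
  [0.003,0,0,0.76,-0.01,-0.04]
tilt fix rotvec [-0.      0.0034 -0.0019]
```

Emit:
arm_command:
  series:
    - [[0,0.003,-0.002,0.4,0,-0.04,0],[0,0,0,0.4,0,0,0]]

```text
time: 9.0
tool_pos: [0.5728, 0.0473, 0.1089]
tcp_rot: [0.17, 1.564, -0.17]
wrist_force: [0.6, 0.1, -2.4]
width: 0.211
```

```bash
python3 - <<'E'
from h import *
st();plan(.5729,.0471,.1,77.4)
im,d,K,T=snap('wrist','w9')
cv2.imwrite('pics/w9z.png',cv2.resize(im[170:320,250:400],None,fx=4,fy=4,interpolation=cv2.INTER_CUBIC))
E
```

```text
t 9.0 p [0.5728 0.0473 0.1089] F [ 0.569   0.1118 -2.3678] w 0.21090120309222365
[[ 0.      0.2147  0.9767]
 [-0.0003  0.9767 -0.2147]
 [-1.     -0.0003  0.0001]]
from [0.5728 0.0473 0.1089] th 77.59946493863976 D [ 0.0001 -0.0002 -0.0089] rows 1 rx/row 0.003481319921552206
  [0.003,0,0,0.89,-0.01,0.01]
tilt fix rotvec [0.     0.0001 0.0003]
```

View pics/w9z.png

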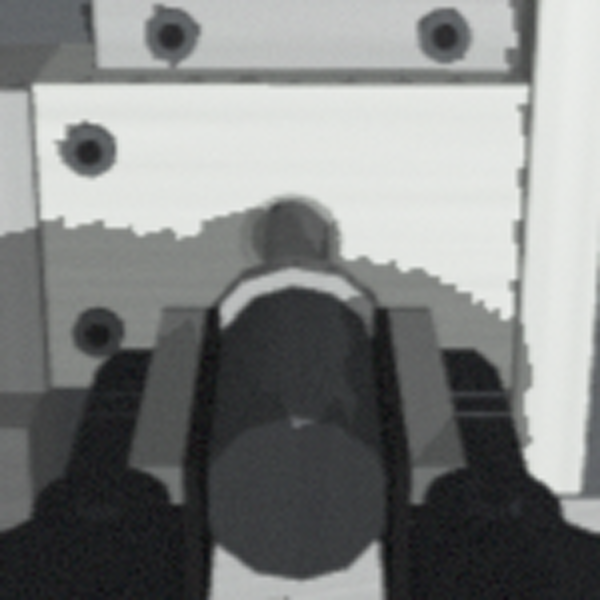

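The nose (324, 228) has entered the hole and the force is low. I'll keep going down.

Emit:
arm_command:
  series:
    - [[0,0,0,0.4,0,0,0],[0,0,0,0.4,0,0,0],[0,0,0,0.4,0,0,0]]

```text
time: 9.35
tool_pos: [0.5724, 0.0472, 0.0951]
tcp_rot: [0.17, 1.565, -0.17]
wrist_force: [-0.8, -0.1, -2.2]
width: 0.22
```

```bash
python3 - <<'E'
from h import *
st();plan(.5729,.0471,.0764,77.4)
E
```

```text
t 9.35 p [0.5724 0.0472 0.0951] F [-0.7898 -0.0862 -2.2151] w 0.21999691541354438
[[-0.0009  0.2146  0.9767]
 [-0.0003  0.9767 -0.2146]
 [-1.     -0.0005 -0.0009]]
from [0.5724 0.0472 0.0951] th 77.60521413766871 D [ 0.0005 -0.0001 -0.0187] rows 1 rx/row 0.0035816623739597375
  [0.004,0,0,1.87,-0.00,0.05]
tilt fix rotvec [-0.     -0.0009  0.0005]
```

Emit:
arm_command:
  series:
    - [[0,0,0,0.4,0,0.02,0],[0,0,0,0.4,0,0,0]]

```text
time: 9.55
tool_pos: [0.5725, 0.0472, 0.0862]
tcp_rot: [0.17, 1.565, -0.17]
wrist_force: [-0.2, 0.2, -1.1]
width: 0.214
```

```bash
python3 - <<'E'
from h import *
st();plan(.5729,.0471,.0764,77.4)
E
```

```text
t 9.55 p [0.5725 0.0472 0.0862] F [-0.22    0.152  -1.0619] w 0.21353605148055868
[[-0.0013  0.2147  0.9767]
 [-0.0003  0.9767 -0.2147]
 [-1.     -0.0006 -0.0012]]
from [0.5725 0.0472 0.0862] th 77.60252566037002 D [ 0.0004 -0.0001 -0.0098] rows 1 rx/row 0.003534739593232583
  [0.004,0,0,0.98,0.00,0.04]
tilt fix rotvec [-0.     -0.0012  0.0006]
```

It has passed into the base plate hole.

Emit:
arm_command:
  series:
    - [[0,0,0,0.4,0,0.02,0],[0,0,0,0.4,0,0,0],[0,0,0,0.3,0,0,0],[0,0,0,0.3,0,0,0]]

```text
time: 9.95
tool_pos: [0.573, 0.0473, 0.076]
tcp_rot: [0.17, 1.567, -0.17]
wrist_force: [-12.7, 0.6, 28.2]
width: 0.216
```

```bash
python3 - <<'E'
from h import *
st();plan(.5729,.0471,.0764,77.4)
E
```

```text
t 9.95 p [0.573  0.0473 0.076 ] F [-12.6597   0.5594  28.2484] w 0.2163925006199591
[[-0.0031  0.2147  0.9767]
 [-0.0001  0.9767 -0.2148]
 [-1.     -0.0008 -0.003 ]]
from [0.573  0.0473 0.076 ] th 77.59913707951611 D [-0.0001 -0.0002  0.0004] rows 1 rx/row 0.0034755977003619876
  [0.003,0,0,-0.04,-0.02,-0.00]
tilt fix rotvec [-0.     -0.003   0.0008]
```

The pin bottomed at TCP z 0.076 with 28 N, which is the flange on the stop. I'll release, lift and check.

Emit:
arm_command:
  series:
    - [[0,0,0,-0.1,0,0,0.5],[0,0,0,0,0,0,0.5],[0,0,0,-1,0,0,0.5],[0,0,0,-3,0,0,0.5],[0,0,0,-4,0,0,0.5],[0,0,0,-4,0,0,0.8],[0,0,0,-2,-2,-3,1],[0,0,0,0,-2,-3,1]]

```text
time: 10.75
tool_pos: [0.5085, 0.0215, 0.2249]
tcp_rot: [0.168, 1.565, -0.169]
wrist_force: [-1.1, -0.8, 0.0]
width: 0.976
```

```bash
python3 - <<'E'
from h import *
st();im,d,K,T=snap('wrist','w10');P=cloud(d,K,T);z=P[...,2]
q=((z>.07)&(z<.09)).astype(np.uint8);k,l,S,C=cv2.connectedComponentsWithStats(q)
for i in range(1,k):
    if S[i,4]>100: X=P[l==i];print(S[i],np.median(X[:,2]),X.mean(0))
E
```

```text
t 10.75 p [0.5085 0.0215 0.2249] F [-1.0577 -0.765   0.0268] w 0.9757653653355967
[[-0.0005  0.2129  0.9771]
 [-0.0002  0.9771 -0.2129]
 [-1.     -0.0003 -0.0004]]
[251  12  21  56 759] 0.07282662012806629 [0.3777 0.0022 0.0729]
[355 239  23  25 437] 0.08065344449655004 [0.5693 0.0475 0.0795]
```

View pics/w10.png

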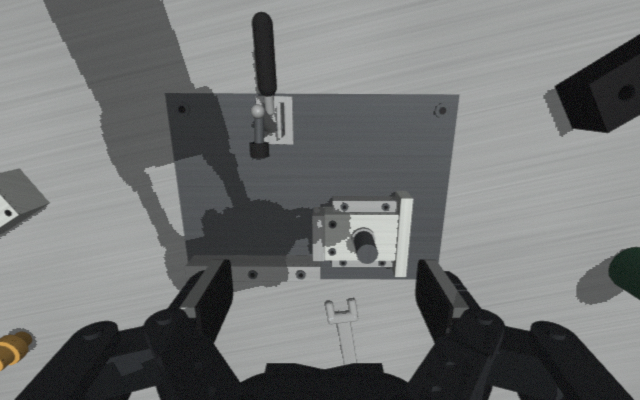

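The pin head top measures 0.0807 m at (365, 245), so it is fully in. Before the block grasp, I'll check the fingertip heights at partial opening.

```bash
python3 - <<'E'
from h import *
print(bot.finger_overhang)
# fingertip heights from saved depth: inner pad lower edge
for n,tz,rois in(('w5',.0777,[(240,275,235,282),(240,275,372,400)]),('w3',.1942,[(245,275,240,282),(245,275,368,400)]),('w10',.2249,[(255,290,205,235),(255,290,415,440)]),('w1',.2562,[(255,290,205,235),(255,290,415,440)]),('w7',.1243,[(240,265,285,308),(240,265,345,365)])):
    im,d,K,T=load(n);z=cloud(d,K,T)[...,2]
    for r in rois:
        q=z[r[0]:r[1],r[2]:r[3]];q=q[(q>tz-.04)&(q<tz+.05)];print(n,len(q),'min z rel TCP mm',np.round((np.percentile(q,[0,2,10])-tz)*1000,1) if len(q) else '')
for m in ('top0',):
    pass
plan(.465,-.325,.2,17.6)
E
```

```text
0.022
w5 972 min z rel TCP mm [-34.4 -33.5 -32.9]
w5 975 min z rel TCP mm [-34.5 -33.6 -33.1]
w3 734 min z rel TCP mm [-20.1 -17.6 -13.5]
w3 678 min z rel TCP mm [-19.8 -18.2 -14.3]
w10 763 min z rel TCP mm [-10.9  -9.   -6.3]
w10 698 min z rel TCP mm [-10.6  -9.   -6.4]
w1 701 min z rel TCP mm [-9.1 -8.1 -5.7]
w1 621 min z rel TCP mm [-9.3 -8.6 -6.4]
w7 390 min z rel TCP mm [-31.1 -29.3 -23.3]
w7 294 min z rel TCP mm [-18.5 -18.1 -15.8]
from [0.5029 0.02   0.2233] th 77.6828856918477 D [-0.0379 -0.345  -0.0233] rows 8 rx/row 0.1310805224277667
  [0.131,0,0,0.29,-4.31,0.46]
  [0.131,0,0,0.29,-4.22,1.02]
  [0.131,0,0,0.29,-4.05,1.56]
  [0.131,0,0,0.29,-3.81,2.08]
  [0.131,0,0,0.29,-3.51,2.56]
  [0.131,0,0,0.29,-3.14,2.99]
  [0.131,0,0,0.29,-2.72,3.38]
  [0.131,0,0,0.29,-2.26,3.70]
tilt fix rotvec [-0.     -0.0066  0.003 ]
```

Emit:
arm_command:
  series:
    - [[0.13,0,0,0.3,-4.3,0.5,1],[0.13,0,0,0.3,-4.2,1.0,1],[0.13,0,0,0.3,-4.0,1.6,1],[0.13,0,0,0.3,-3.8,2.1,1],[0.13,0,0,0.3,-3.5,2.6,1],[0.13,0,0,0.3,-3.1,3.0,1],[0.13,0,0,0.3,-2.7,3.4,1],[0.13,0,0,0,-2.0,3.2,1],[0,0,0,0,0,0,1],[0,0,0,0,0,0,1]]

```text
time: 11.8
tool_pos: [0.4618, -0.331, 0.2064]
tcp_rot: [1.003, 1.324, -1.004]
wrist_force: [0.7, -0.0, -0.1]
width: 1.001
```

```bash
python3 - <<'E'
from h import *
st();im,d,K,T=snap('wrist','w11');P=cloud(d,K,T);z=P[...,2]
for n,lo,hi in(('body',.035,.0425),('nut/coil',.072,.09)):
    q=((z>lo)&(z<hi)).astype(np.uint8);k,l,S,C=cv2.connectedComponentsWithStats(q)
    for i in range(1,k):
        if S[i,4]>80: X=P[l==i];print(n,S[i],np.median(X[:,2]),cv2.minAreaRect(X[:,:2].astype(np.float32)))
plan(.465,-.325,.12,17.6)
E
```

```text
t 11.8 p [ 0.4618 -0.331   0.2064] F [ 0.7336 -0.0442 -0.1288] w 1.0008398088431971
[[ 0.0021  0.9623  0.272 ]
 [-0.0027  0.272  -0.9623]
 [-1.      0.0013  0.0032]]
body [ 303  140   53   79 2262] 0.03982498279152516 ((0.46517401933670044, -0.32511603832244873), (0.04602924734354019, 0.07218535989522934), 17.677101135253906)
body [556 191  39  34 771] 0.04103745605520537 ((0.6927798986434937, -0.28750690817832947), (0.031442344188690186, 0.031216200441122055), 0.45527809858322144)
nut/coil [ 311  173   40   40 1250] 0.08010414885121035 ((0.46493569016456604, -0.3251553475856781), (0.030916091054677963, 0.031304046511650085), 17.595081329345703)
from [ 0.462  -0.3309  0.2065] th 15.835254705610245 D [ 0.003   0.0059 -0.0865] rows 2 rx/row -0.015400307923088885
  [-0.015,0,0,4.33,0.23,-0.24]
  [-0.015,0,0,4.33,0.23,-0.24]
tilt fix rotvec [-0.      0.0039 -0.0012]
```

View pics/w11.png

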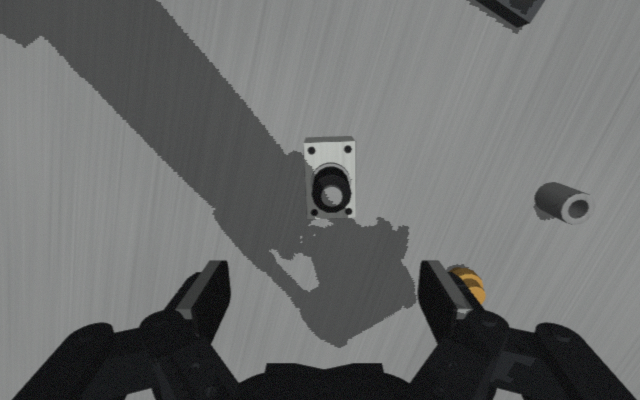

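The block top is at (330, 178), and its measured size and yaw of 17.7° agree with the top view. The union (467, 285) is clear of the jaws. Descending.

Emit:
arm_command:
  series:
    - [[-0.015,0.002,0,4.0,0.2,-0.2,1],[-0.015,0.002,0,4.0,0.2,-0.2,1],[0,0,0,1.5,0,0,1],[0,0,0,0,0,0,1]]

```text
time: 12.25
tool_pos: [0.4682, -0.3222, 0.1117]
tcp_rot: [0.974, 1.337, -0.97]
wrist_force: [-0.5, 0.3, 0.8]
width: 1.004
```

```bash
python3 - <<'E'
from h import *
st();plan(.4651,-.3251,.05,17.68)
E
```

```text
t 12.25 p [ 0.4682 -0.3222  0.1117] F [-0.5147  0.2638  0.7554] w 1.003508553366654
[[ 0.0059  0.9502  0.3115]
 [-0.0017  0.3115 -0.9503]
 [-1.      0.0051  0.0035]]
from [ 0.4682 -0.3222  0.1117] th 18.147966181400356 D [-0.0031 -0.0029 -0.0617] rows 2 rx/row 0.00408377532671067
  [0.004,0,0,3.09,-0.19,0.09]
  [0.004,0,0,3.09,-0.19,0.09]
tilt fix rotvec [-0.      0.0035 -0.0051]
```

Emit:
arm_command:
  series:
    - [[0.004,0.002,-0.003,2.5,-0.2,0.1,1],[0.004,0.002,-0.002,2.0,-0.2,0.1,1],[0,0,0,1.0,0,0,1],[0,0,0,0,0,0,1]]

```text
time: 12.65
tool_pos: [0.4689, -0.3225, 0.0595]
tcp_rot: [0.973, 1.338, -0.971]
wrist_force: [0.0, -0.2, 0.3]
width: 0.998
```

```bash
python3 - <<'E'
from h import *
st();plan(.4651,-.3251,.0495,17.68)
E
```

```text
t 12.65 p [ 0.4689 -0.3225  0.0595] F [ 0.0185 -0.1817  0.2506] w 0.9984481267070766
[[ 0.0041  0.9502  0.3115]
 [-0.0017  0.3115 -0.9503]
 [-1.      0.0034  0.0029]]
from [ 0.4689 -0.3225  0.0595] th 18.14811804282965 D [-0.0038 -0.0026 -0.01  ] rows 1 rx/row 0.008170201135369481
  [0.008,0,0,1.00,-0.44,0.13]
tilt fix rotvec [-0.      0.0029 -0.0034]
```

Emit:
arm_command:
  series:
    - [[0.008,0.003,-0.003,0.6,-0.45,0.1,1],[0,0,0,0.4,-0.1,0,1],[0,0,0,0,0,0,1]]

```text
time: 12.95
tool_pos: [0.4659, -0.3259, 0.0522]
tcp_rot: [0.977, 1.335, -0.977]
wrist_force: [0.3, -0.6, 0.2]
width: 0.997
```

```bash
python3 - <<'E'
from h import *
st();plan(.4651,-.3251,.0495,17.68);im,d,K,T=snap('wrist','w12')
E
```

```text
t 12.95 p [ 0.4659 -0.3259  0.0522] F [ 0.2835 -0.5646  0.1852] w 0.9965262990297648
[[ 0.0042  0.9524  0.305 ]
 [-0.0027  0.305  -0.9524]
 [-1.      0.0031  0.0038]]
from [ 0.4659 -0.3259  0.0522] th 17.757040450994342 D [-0.0008  0.0008 -0.0027] rows 1 rx/row 0.0013446095270728264
  [0.001,0,0,0.27,-0.06,-0.10]
tilt fix rotvec [-0.      0.0038 -0.0031]
```

View pics/w12.png

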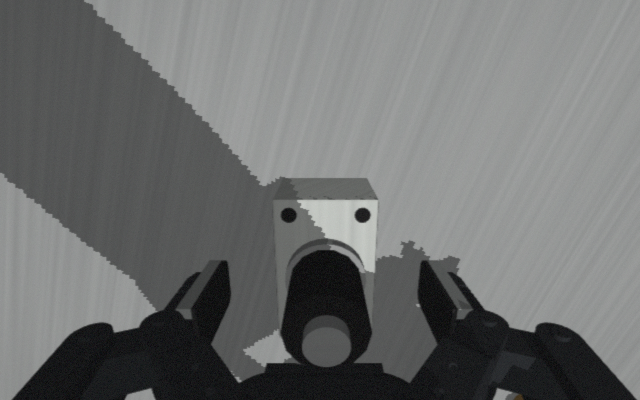

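The block (277–377) is centred between the open pads (228 and 420) and square to them. I'll close, at 80 N.

Emit:
arm_command:
  series:
    - [[0,0.003,-0.003,0.3,0,-0.1,0.9],[0,0,0,0,0,0,0],[0,0,0,0,0,0,0],[0,0,0,0,0,0,0],[0,0,0,0,0,0,0],[0,0,0,0,0,0,0]]
  newtons: 80

```text
time: 13.6
tool_pos: [0.4669, -0.3261, 0.0512]
tcp_rot: [0.977, 1.336, -0.978]
wrist_force: [0.4, 0.4, 0.7]
width: 0.511
```

```bash
python3 - <<'E'
from h import *
st()
E
```

```text
t 13.6 p [ 0.4669 -0.3261  0.0512] F [0.3814 0.4176 0.6707] w 0.5113350559502827
[[ 0.003   0.9525  0.3044]
 [-0.0026  0.3044 -0.9525]
 [-1.      0.002   0.0034]]
```

Emit:
arm_command:
  series:
    - [[0,0,0,-2,0,0,0],[0,0,0,-4,0,0,0],[0,0,0,-4,0,0,0],[0,0,0,-1,0,0,0]]

```text
time: 14.0
tool_pos: [0.4614, -0.322, 0.1558]
tcp_rot: [0.98, 1.353, -0.98]
wrist_force: [2.0, -1.3, -3.9]
width: 0.508
```

```bash
python3 - <<'E'
from h import *
st();x,y=fx(.03,-.07);plan(x,y,.15,-12.6,8)
E
```

```text
t 14.0 p [ 0.4614 -0.322   0.1558] F [ 1.9934 -1.2618 -3.8639] w 0.5084872132619095
[[-0.0107  0.9525  0.3044]
 [ 0.0077  0.3044 -0.9525]
 [-0.9999 -0.0079 -0.0106]]
from [ 0.4614 -0.322   0.1558] th 17.72507130146031 D [ 0.0767  0.2522 -0.0058] rows 8 rx/row 0.06615904251406557
  [0.066,0,0,0.07,1.87,-2.71]
  [0.066,0,0,0.07,1.69,-2.83]
  [0.066,0,0,0.07,1.50,-2.93]
  [0.066,0,0,0.07,1.30,-3.03]
  [0.066,0,0,0.07,1.10,-3.11]
  [0.066,0,0,0.07,0.89,-3.17]
  [0.066,0,0,0.07,0.68,-3.22]
  [0.066,0,0,0.07,0.46,-3.26]
tilt fix rotvec [-0.     -0.0106  0.0079]
```

Emit:
arm_command:
  series:
    - [[0.066,0,0,0,1.9,-2.7,0],[0.066,0,0,0,1.7,-2.8,0],[0.066,0,0,0,1.5,-2.9,0],[0.066,0,0,0,1.3,-3.0,0],[0.066,0,0,0,1.1,-3.1,0],[0.066,0,0,0,0.9,-3.2,0],[0.066,-0.005,0.005,0,0.7,-3.2,0],[0.066,-0.005,0.003,0,0.5,-2.8,0],[0,0,0,0,0,0,0],[0,0,0,0,0,0,0]]

```text
time: 15.0
tool_pos: [0.5339, -0.0658, 0.1386]
tcp_rot: [1.373, 1.099, -1.406]
wrist_force: [-0.8, -0.3, -4.8]
width: 0.511
```

```bash
python3 - <<'E'
from h import *
st();im,d,K,T=snap('wrist','w13');x,y=fx(.03,-.07);plan(x,y,.08,-12.6)
E
```

```text
t 15.0 p [ 0.5339 -0.0658  0.1386] F [-0.8274 -0.3209 -4.7607] w 0.5108168482328242
[[-0.0238  0.9702 -0.241 ]
 [-0.0001 -0.241  -0.9705]
 [-0.9997 -0.023   0.0058]]
from [ 0.5337 -0.0659  0.1384] th -14.004220673966584 D [ 0.0045 -0.0039 -0.0584] rows 2 rx/row -0.012254137092645445
  [-0.012,0,0,2.92,0.26,0.13]
  [-0.012,0,0,2.92,0.26,0.14]
tilt fix rotvec [0.0001 0.0053 0.0237]
```

View pics/w13.png

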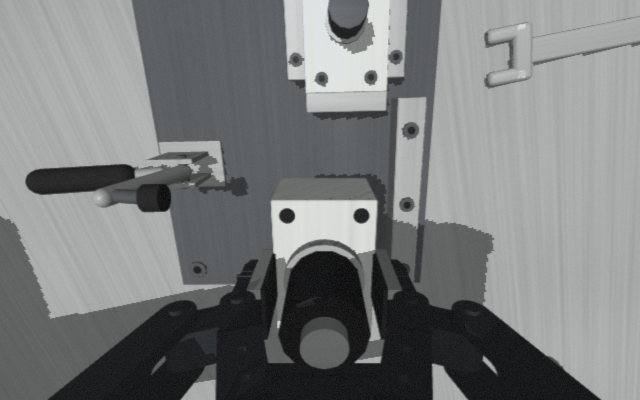

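The held block (325, 260) faces the stop nose (347, 102), with the fence at (408, 190) to its right and the clamp well to the left. I'll descend, fixing tilt and yaw.

Emit:
arm_command:
  series:
    - [[-0.012,0.003,0.012,2.0,0.3,0.1,0],[-0.012,0.003,0.012,1.5,0.2,0.1,0],[0,0,0,0.8,0,0,0],[0,0,0,0,0,0,0]]

```text
time: 15.45
tool_pos: [0.5354, -0.0725, 0.0918]
tcp_rot: [1.37, 1.097, -1.372]
wrist_force: [-0.9, 0.2, -4.6]
width: 0.507
```

```bash
python3 - <<'E'
from h import *
st();x,y=fx(.03,-.07);plan(x,y,.074,-12.6)
E
```

```text
t 15.45 p [ 0.5354 -0.0725  0.0918] F [-0.9402  0.1572 -4.6301] w 0.5074473483256939
[[-0.0019  0.9754 -0.2202]
 [ 0.0004 -0.2202 -0.9754]
 [-1.     -0.002   0.    ]]
from [ 0.5354 -0.0725  0.0918] th -12.723358277602753 D [ 0.0027  0.0027 -0.0178] rows 1 rx/row -0.0021530081037570703
  [-0.002,0,0,1.78,0.21,-0.33]
tilt fix rotvec [0.    0.    0.002]
```

Emit:
arm_command:
  series:
    - [[-0.002,0,0.001,0.8,0.2,-0.1,0],[0,0,0.001,0.6,0,0,0],[0,0,0,0.4,0,0,0],[0,0,0,0.2,0,0,0]]

```text
time: 15.85
tool_pos: [0.5387, -0.0734, 0.0717]
tcp_rot: [1.372, 1.094, -1.369]
wrist_force: [-0.4, 0.5, -4.9]
width: 0.514
```

```bash
python3 - <<'E'
from h import *
st();x,y=fx(.047,-.07);plan(x,y,.0712,-12.6)
E
```

```text
t 15.85 p [ 0.5387 -0.0734  0.0717] F [-0.407   0.5349 -4.9244] w 0.513638632422043
[[ 0.002   0.9754 -0.2202]
 [-0.0006 -0.2202 -0.9754]
 [-1.      0.0021  0.0002]]
from [ 0.5387 -0.0734  0.0717] th -12.722023385009065 D [ 0.016  -0.0001 -0.0005] rows 1 rx/row -0.002129709832837001
  [-0.002,0,0,0.05,1.56,-0.35]
tilt fix rotvec [-0.      0.0002 -0.0021]
```

Emit:
arm_command:
  series:
    - [[0,0,-0.002,0.15,0,0,0],[0,0,0,0.15,0,0,0]]

```text
time: 16.05
tool_pos: [0.5389, -0.0734, 0.0712]
tcp_rot: [1.37, 1.097, -1.372]
wrist_force: [-6.1, 0.6, 8.4]
width: 0.512
```

```bash
python3 - <<'E'
from h import *
st()
E
```

```text
t 16.05 p [ 0.5389 -0.0734  0.0712] F [-6.0624  0.5832  8.3781] w 0.5119735716170054
[[-0.0011  0.9755 -0.2198]
 [-0.0002 -0.2198 -0.9755]
 [-1.     -0.001   0.0004]]
```

Block is on the plate (z 0.0712 as expected). Next I'll slide it to the fence (tool +y).

Emit:
arm_command:
  series:
    - [[0,0,0,-0.05,0.5,0,0],[0,0,0,0,0.5,0,0],[0,0,0,0,0.3,0,0]]

```text
time: 16.35
tool_pos: [0.5531, -0.0762, 0.0731]
tcp_rot: [1.37, 1.095, -1.369]
wrist_force: [-0.2, -0.5, -4.4]
width: 0.507
```

```bash
python3 - <<'E'
from h import *
st();x,y=fx(.047,-.07);plan(x,y,.0712,-12.6)
E
```

```text
t 16.35 p [ 0.5531 -0.0762  0.0731] F [-0.2115 -0.5324 -4.3604] w 0.5069286847448415
[[ 0.0013  0.9757 -0.2192]
 [-0.0007 -0.2192 -0.9757]
 [-1.      0.0015  0.0004]]
from [ 0.5531 -0.0762  0.0731] th -12.664507998536505 D [ 0.0016  0.0028 -0.0019] rows 1 rx/row -0.0011258769683335501
  [-0.001,0,0,0.19,0.09,-0.30]
tilt fix rotvec [-0.      0.0004 -0.0015]
```

Emit:
arm_command:
  series:
    - [[0,0,0,0,-0.1,-1.0,0],[0,0,0,0,0,-1.0,0],[0,0,0,0,0,-0.8,0],[0,0,0,0,0,-0.2,0]]

```text
time: 16.75
tool_pos: [0.5597, -0.0442, 0.0725]
tcp_rot: [1.371, 1.095, -1.37]
wrist_force: [-1.0, -0.7, -4.7]
width: 0.509
```

```bash
python3 - <<'E'
from h import *
st();im,d,K,T=snap('wrist','w14');x,y=fx(.047,-.036);plan(x,y,.0712,-12.6)
E
```

```text
t 16.75 p [ 0.5597 -0.0442  0.0725] F [-0.9823 -0.6556 -4.7309] w 0.5090888123695961
[[ 0.0012  0.9755 -0.22  ]
 [-0.0001 -0.22   -0.9755]
 [-1.      0.0012 -0.0001]]
from [ 0.5597 -0.0442  0.0725] th -12.701275742053767 D [ 0.0024  0.0039 -0.0013] rows 1 rx/row -0.001767595151238588
  [-0.002,0,0,0.13,0.15,-0.43]
tilt fix rotvec [ 0.     -0.0002 -0.0011]
```

View pics/w14.png

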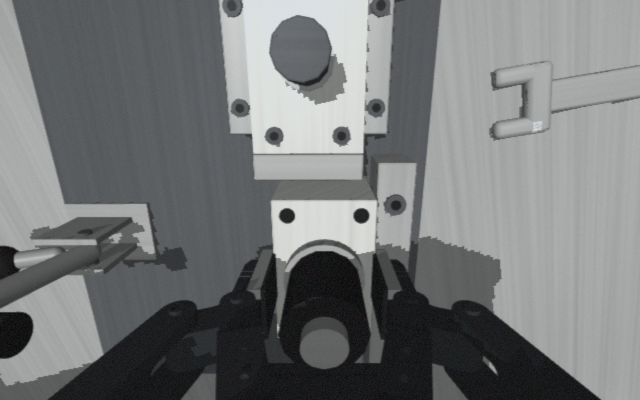

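The block is a few mm short of both the fence (380, 200) and the nose (310, 168), and square to them. I'll lower it, then press it to the fence and the stop.

Emit:
arm_command:
  series:
    - [[0,0,0,0.15,0.05,-0.05,0],[0,0,0,0.1,0.15,-0.1,0]]

```text
time: 17.0
tool_pos: [0.5606, -0.0434, 0.0712]
tcp_rot: [1.366, 1.097, -1.372]
wrist_force: [-11.2, -4.3, 15.9]
width: 0.507
```

```bash
python3 - <<'E'
from h import *
s=st();M=R.from_rotvec(s['tcp_rot']).as_matrix();print('F tool',M.T@s['wrist_force'])
E
```

```text
t 17.0 p [ 0.5606 -0.0434  0.0712] F [-11.229   -4.2532  15.8788] w 0.506648027329357
[[-0.0028  0.976  -0.2177]
 [-0.002  -0.2178 -0.976 ]
 [-1.     -0.0023  0.0026]]
F tool [-15.8386 -10.0702   6.6368]
```

Emit:
arm_command:
  series:
    - [[0,0,0,-0.08,0.15,0,0],[0,0,0,0,0.15,0,0]]

```text
time: 17.2
tool_pos: [0.562, -0.0442, 0.072]
tcp_rot: [1.365, 1.1, -1.375]
wrist_force: [-5.2, 1.9, -0.7]
width: 0.511
```

```bash
python3 - <<'E'
from h import *
s=st();M=R.from_rotvec(s['tcp_rot']).as_matrix();print('F tool',M.T@s['wrist_force']);x,y=fx(.047,-.036);plan(x,y,.0712,-12.6)
E
```

```text
t 17.2 p [ 0.562  -0.0442  0.072 ] F [-5.2067  1.8674 -0.6775] w 0.5114277538561343
[[-0.0062  0.9759 -0.218 ]
 [-0.0017 -0.218  -0.976 ]
 [-1.     -0.0057  0.0031]]
F tool [ 0.7066 -5.4846 -0.6897]
from [ 0.562  -0.0442  0.072 ] th -12.589909033083854 D [ 0.0001  0.0039 -0.0008] rows 1 rx/row 0.0001761205973966895
  [0.000,0,0,0.08,-0.07,-0.38]
tilt fix rotvec [0.     0.0031 0.0057]
```

Emit:
arm_command:
  series:
    - [[0,0.002,0.005,0,0,-0.25,0],[0,0,0,0,0,-0.2,0]]

```text
time: 17.4
tool_pos: [0.5627, -0.04, 0.0713]
tcp_rot: [1.369, 1.097, -1.371]
wrist_force: [-0.4, -0.1, -3.9]
width: 0.512
```

```bash
python3 - <<'E'
from h import *
s=st();M=R.from_rotvec(s['tcp_rot']).as_matrix();print('F tool',M.T@s['wrist_force']);x,y=fx(.047,-.036);plan(x,y,.0712,-12.6)
E
```

```text
t 17.4 p [ 0.5627 -0.04    0.0713] F [-0.3797 -0.0992 -3.9327] w 0.5122127554087005
[[-0.001   0.9758 -0.2187]
 [-0.0009 -0.2187 -0.9758]
 [-1.     -0.0008  0.0011]]
F tool [ 3.9332 -0.3458  0.1754]
from [ 0.5627 -0.04    0.0713] th -12.631143921552598 D [-0.0006 -0.0003 -0.0001] rows 1 rx/row -0.0005435639730757558
  [-0.001,0,0,0.01,-0.05,0.04]
tilt fix rotvec [0.     0.0011 0.0008]
```

Emit:
arm_command:
  series:
    - [[0,0,0,0.03,0.1,-0.15,0],[0,0,0,0.03,0.1,-0.15,0]]

```text
time: 17.6
tool_pos: [0.563, -0.0397, 0.0713]
tcp_rot: [1.361, 1.098, -1.376]
wrist_force: [-8.2, -6.5, 4.6]
width: 0.512
```

```bash
python3 - <<'E'
from h import *
s=st();M=R.from_rotvec(s['tcp_rot']).as_matrix();print('F tool',M.T@s['wrist_force']);x,y=fx(.047,-.036);plan(x,y,.0712,-12.6)
E
```

```text
t 17.6 p [ 0.563  -0.0397  0.0713] F [-8.2194 -6.519   4.6007] w 0.5121343851487759
[[-0.0069  0.9762 -0.2168]
 [-0.0055 -0.2168 -0.9762]
 [-1.     -0.0056  0.0069]]
F tool [-4.5077 -6.636   8.1772]
from [ 0.563  -0.0397  0.0713] th -12.522030232219594 D [-0.0008 -0.0005 -0.0001] rows 1 rx/row 0.001360829164783528
  [0.001,0,0,0.01,-0.07,0.07]
tilt fix rotvec [0.     0.0069 0.0056]
```

Emit:
arm_command:
  series:
    - [[0,0.004,0.003,-0.03,0.15,-0.15,0],[0,0,0,-0.02,0.15,-0.2,0]]

```text
time: 17.8
tool_pos: [0.5631, -0.0396, 0.0714]
tcp_rot: [1.357, 1.1, -1.38]
wrist_force: [-7.9, -7.0, 2.1]
width: 0.512
```

```bash
python3 - <<'E'
from h import *
s=st();M=R.from_rotvec(s['tcp_rot']).as_matrix();print('F tool',M.T@s['wrist_force']);x,y=fx(.047,-.036);plan(x,y,.0712,-12.6)
im,d,K,T=snap('wrist','w15')
E
```

```text
t 17.8 p [ 0.5631 -0.0396  0.0714] F [-7.9208 -7.0179  2.0719] w 0.5122519790321677
[[-0.0113  0.9764 -0.2159]
 [-0.0068 -0.216  -0.9764]
 [-0.9999 -0.0096  0.0091]]
F tool [-1.9346 -6.2377  8.5809]
from [ 0.5631 -0.0396  0.0714] th -12.473176574912687 D [-0.001  -0.0007 -0.0002] rows 1 rx/row 0.0022134863364300372
  [0.002,0,0,0.02,-0.08,0.09]
tilt fix rotvec [0.     0.0091 0.0096]
```

View pics/w15.png

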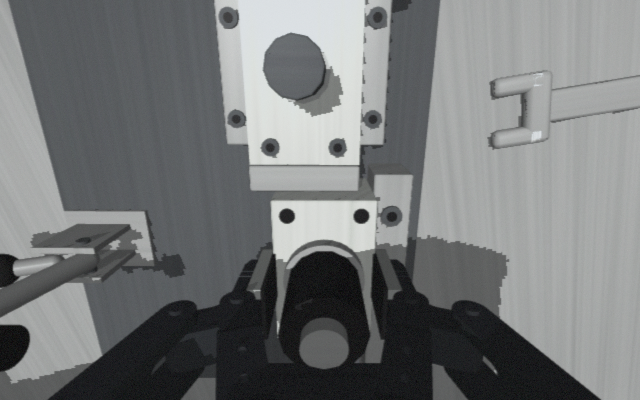

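Emit:
arm_command:
  series:
    - [[0,0.008,0.008,0,0.05,-0.4,0],[0,0.003,0.003,0,0.2,-0.5,0],[0,0,0,0,0.4,-0.5,0]]

```text
time: 18.15
tool_pos: [0.564, -0.0365, 0.0714]
tcp_rot: [1.345, 1.1, -1.385]
wrist_force: [-22.0, -17.5, 16.6]
width: 0.508
```

```bash
python3 - <<'E'
from h import *
s=st();M=R.from_rotvec(s['tcp_rot']).as_matrix();print('F tool',M.T@s['wrist_force'],s['torque']);x,y=fx(.047,-.036);plan(x,y,.0712,-12.6)
E
```

```text
t 18.15 p [ 0.564  -0.0365  0.0714] F [-22.0245 -17.4916  16.5525] w 0.5076029089180836
[[-0.018   0.977  -0.2125]
 [-0.0142 -0.2128 -0.977 ]
 [-0.9997 -0.0146  0.0177]]
F tool [-15.9022 -18.0373  22.0634] [-2.843   3.125  -0.5368]
from [ 0.564  -0.0365  0.0714] th -12.287660666244753 D [-0.0019 -0.0038 -0.0002] rows 1 rx/row 0.005451349757514379
  [0.005,0,0,0.02,-0.10,0.41]
tilt fix rotvec [0.0001 0.0177 0.0146]
```

Emit:
arm_command:
  series:
    - [[0,0.025,0.02,0,0.3,-0.4,0],[0,0.025,0.025,0,0.4,-0.5,0]]

```text
time: 18.35
tool_pos: [0.5631, -0.0368, 0.0712]
tcp_rot: [1.38, 1.104, -1.347]
wrist_force: [-19.7, -20.7, 15.6]
width: 0.51
```

```bash
python3 - <<'E'
from h import *
s=st();M=R.from_rotvec(s['tcp_rot']).as_matrix();print('F tool',M.T@s['wrist_force'],s['torque']);x,y=fx(.047,-.036);plan(x,y,.0712,-12.6)
im,d,K,T=snap('wrist','w16');P=cloud(d,K,T);snap('scene','s16')
E
```

```text
t 18.35 p [ 0.5631 -0.0368  0.0712] F [-19.6952 -20.75    15.5856] w 0.509687640115756
[[ 0.0135  0.9777 -0.2094]
 [ 0.0131 -0.2096 -0.9777]
 [-0.9998  0.0105 -0.0157]]
F tool [-16.1215 -14.7441  24.1678] [-3.3528  4.4775 -0.6498]
from [ 0.5631 -0.0368  0.0712] th -12.099073043778768 D [-0.001  -0.0035  0.    ] rows 1 rx/row 0.008742824698054097
  [0.009,0,0,-0.00,-0.03,0.36]
tilt fix rotvec [ 0.0001 -0.0157 -0.0105]
```

View pics/w16.png

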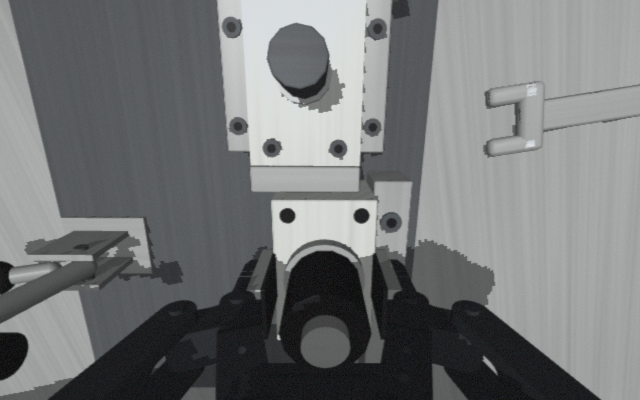

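```bash
python3 - <<'E'
from h import *
im,d,K,T=load('s16');cv2.imwrite('pics/s16z.png',cv2.resize(im[130:260,260:420],None,fx=4.5,fy=4.5,interpolation=cv2.INTER_CUBIC))
E
```

```text
(no output)
```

View pics/s16z.png

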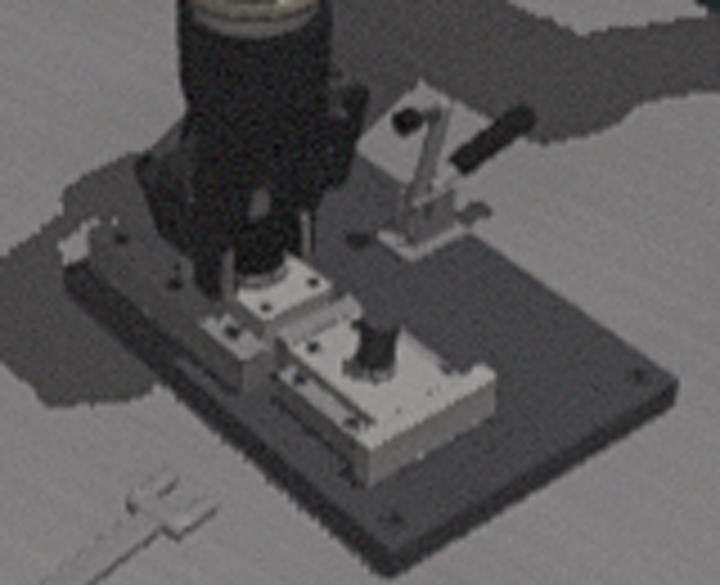

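The wrist view shows the block (325, 215) up at the nose (305, 180) and fence (390, 215), and the scene view agrees. Next I'll check flatness and gaps numerically.

```bash
cat > chk.py <<'E'
from h import *
def chk(n):
    im,d,K,T=load(n);P=cloud(d,K,T);z=P[...,2]
    c,s=np.cos(FY),np.sin(FY);X=(P[...,:2]-FO)@np.array([[c,-s],[s,c]])
    q=np.zeros(z.shape,bool);q[200:262,262:385]=1;q&=(z>.055)&(z<.0635)
    A=np.c_[X[q],z[q]];C=A.mean(0)
    co=np.linalg.lstsq(np.c_[A[:,:2]-C[:2],np.ones(len(A))],A[:,2],rcond=None)[0]
    r=A[:,2]-np.c_[A[:,:2]-C[:2],np.ones(len(A))]@co;k=abs(r)<.002
    co=np.linalg.lstsq(np.c_[A[k,:2]-C[:2],np.ones(k.sum())],A[k,2],rcond=None)[0]
    print(n,'body top z',co[2],'slopes dz/dx,dz/dy',co[:2],'x',A[k,0].min(),A[k,0].max(),'ymax',A[k,1].max())
    # far edge & right edge yaw
    B=A[k];e=[(lo,B[(B[:,0]>lo)&(B[:,0]<lo+.006),1].max()) for lo in np.arange(.026,.066,.008)]
    print(' far edge y(x):',[(round(a*1000),round(b*1000,1)) for a,b in e])
    q=np.zeros(z.shape,bool);q[150:200,240:370]=1;q&=abs(z-.048)<.0015;print(' nose top y',np.percentile(X[q][:,1],[0,1,2,50,99]),' x',np.percentile(X[q][:,0],[1,99]))
    q=np.zeros(z.shape,bool);q[170:262,370:415]=1;q&=abs(z-.046)<.002;print(' fence top x',np.percentile(X[q][:,0],[0,1,2,50,99]))
    q=np.zeros(z.shape,bool);q[:110,240:340]=1;q&=(z>.072);print(' pin top z',np.percentile(z[q],[50,95]))
E
python3 -c "
from chk import *
chk('w15');chk('w16')"
```

```text
w15 body top z 0.06006529606503933 slopes dz/dx,dz/dy [-0.0099 -0.004 ] x 0.018613540678891205 0.07366922715377629 ymax 0.0013669696940147
 far edge y(x): [(26, np.float64(1.4)), (34, np.float64(1.3)), (42, np.float64(1.2)), (50, np.float64(1.3)), (58, np.float64(1.0)), (66, np.float64(1.1))]
 nose top y [0.0005 0.0008 0.0008 0.0075 0.0197]  x [0.013  0.0619]
 fence top x [0.0678 0.0696 0.0701 0.0792 0.0869]
 pin top z [0.0809 0.0821]
w16 body top z 0.05991317802284048 slopes dz/dx,dz/dy [ 0.0018 -0.0026] x 0.018279465335566448 0.07348665171261706 ymax 0.004156465455574942
 far edge y(x): [(26, np.float64(4.0)), (34, np.float64(4.0)), (42, np.float64(4.0)), (50, np.float64(4.1)), (58, np.float64(4.1)), (66, np.float64(3.9))]
 nose top y [0.0035 0.0038 0.0039 0.0102 0.0227]  x [0.0131 0.062 ]
 fence top x [0.0677 0.0696 0.0703 0.0793 0.0869]
 pin top z [0.0815 0.0829]
```

```bash
python3 - <<'E'
from h import *
for n in('w13','w14','w15','w16'):
    im,d,K,T=load(n);P=cloud(d,K,T);z=P[...,2]
    c,s=np.cos(FY),np.sin(FY);X=(P[...,:2]-FO)@np.array([[c,-s],[s,c]])
    a={'w13':(85,285,385,435)}.get(n,(150,262,368,418))
    q=np.zeros(z.shape,bool);q[a[0]:a[1],a[2]:a[3]]=1;q&=abs(z-.046)<.002
    b={'w13':(80,120,300,390)}.get(n,(140,200,240,370))
    r=np.zeros(z.shape,bool);r[b[0]:b[1],b[2]:b[3]]=1;r&=abs(z-.048)<.0015
    print(n,'fence top ymax',np.percentile(X[q][:,1],[95,98,99]),'nose y',np.percentile(X[r][:,1],[1,2,5]))
# fence & nose in scene cam pre/post
for n in('s6','s16'):
    im,d,K,T=load(n);P=cloud(d,K,T);z=P[...,2]
    X=(P[...,:2]-FO)@np.array([[c,-s],[s,c]])
    r=(abs(z-.048)<.003)&(X[...,1]>.07)&(X[...,1]<.12)&(X[...,0]>0)&(X[...,0]<.075)
    f=(abs(z-.046)<.003)&(X[...,0]>.06)&(X[...,0]<.1)&(X[...,1]<.03)&(X[...,1]>-.15)
    print(n,r.sum(),'tail y',np.percentile(X[r][:,1],[50,95,99]),'fence ymax',np.percentile(X[f][:,1],[95,98,99]))
for n in('s6','s16'):
    im=load(n)[0];cv2.imwrite('pics/%sq.png'%n,cv2.resize(im[185:245,300:400],None,fx=7,fy=7,interpolation=cv2.INTER_CUBIC))
E
```

```text
w13 fence top ymax [0.0049 0.0077 0.0085] nose y [0.0015 0.0016 0.002 ]
w14 fence top ymax [0.0074 0.0085 0.0089] nose y [-0.0041 -0.0041 -0.0038]
w15 fence top ymax [0.0077 0.0087 0.0089] nose y [0.0008 0.0008 0.0011]
w16 fence top ymax [0.0079 0.0087 0.009 ] nose y [0.0038 0.0039 0.0042]
s6 145 tail y [0.0909 0.0981 0.0992] fence ymax [0.0086 0.0124 0.021 ]
s16 149 tail y [0.0947 0.1012 0.1016] fence ymax [0.0091 0.0164 0.0245]
```

The stop nose moved about 2.5–3 mm outward when I pressed (nose y 0.8 → 3.8 mm, fence unchanged). That roughly matches the 2 mm diametral play of a 10 mm pin in 12 mm holes. I'll check that it holds there and that the pin is still down.

```bash
python3 - <<'E'
from h import *
s=st();M=R.from_rotvec(s['tcp_rot']).as_matrix();print('F tool',M.T@s['wrist_force'])
im=load('s16')[0]
E
```

```text
t 18.45 p [ 0.5631 -0.0369  0.0712] F [-16.1449 -16.7443  12.596 ] w 0.5091260328697073
[[ 0.0143  0.9775 -0.2106]
 [ 0.0136 -0.2108 -0.9774]
 [-0.9998  0.0111 -0.0163]]
F tool [-13.0518 -12.1107  19.562 ]
```

View pics/s16q.png

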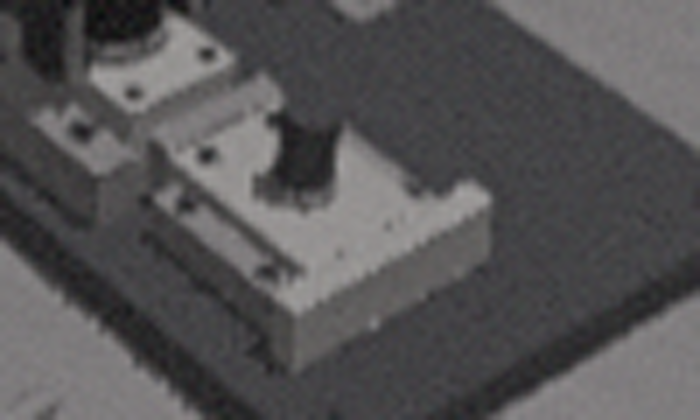

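Emit:
arm_command:
  series:
    - [[0.004,-0.008,-0.006,-0.05,0.3,-0.4,0],[0.004,-0.003,-0.002,-0.03,0.4,-0.4,0],[0.004,0,0,0,0.4,-0.4,0]]

```text
time: 18.75
tool_pos: [0.5642, -0.0366, 0.0715]
tcp_rot: [1.352, 1.103, -1.393]
wrist_force: [-18.8, -11.4, 15.0]
width: 0.512
```

```bash
python3 - <<'E'
from chk import *
s=st();M=R.from_rotvec(s['tcp_rot']).as_matrix();print('F tool',M.T@s['wrist_force'])
snap('wrist','w17');chk('w17')
s=st();M=R.from_rotvec(s['tcp_rot']).as_matrix();print('F tool',M.T@s['wrist_force'])
E
```

```text
t 18.75 p [ 0.5642 -0.0366  0.0715] F [-18.7655 -11.3597  15.0214] w 0.5116911346749352
[[-0.023   0.9752 -0.2201]
 [-0.0093 -0.2204 -0.9754]
 [-0.9997 -0.0203  0.0141]]
F tool [-14.4805 -16.1024  15.4226]
w17 body top z 0.06017162358686384 slopes dz/dx,dz/dy [-0.0173 -0.0074] x 0.018926548772900502 0.07399405290225329 ymax 0.004510219018960606
 far edge y(x): [(26, np.float64(4.5)), (34, np.float64(4.3)), (42, np.float64(4.3)), (50, np.float64(4.4)), (58, np.float64(4.1)), (66, np.float64(4.2))]
 nose top y [0.0036 0.0039 0.004  0.0104 0.0228]  x [0.013 0.062]
 fence top x [0.0679 0.0699 0.0704 0.0793 0.0869]
 pin top z [0.0815 0.0829]
t 18.8 p [ 0.5642 -0.0365  0.0715] F [-18.4254 -12.8341  12.3885] w 0.5065094089646178
[[-0.0235  0.9753 -0.2198]
 [-0.0097 -0.2201 -0.9754]
 [-0.9997 -0.0208  0.0146]]
F tool [-11.8266 -15.4027  16.7502]
```

The stop is locked: the nose stayed at 3.8 mm under further push. The block has rocked 1° with the tool, so I'll level it while holding the push.

Emit:
arm_command:
  series:
    - [[0,0.022,0.022,0.03,0.3,-0.4,0],[0,0.02,0.023,0.03,0.4,-0.45,0]]

```text
time: 19.0
tool_pos: [0.5634, -0.0367, 0.0711]
tcp_rot: [1.378, 1.102, -1.357]
wrist_force: [-20.1, -16.8, 17.2]
width: 0.508
```

```bash
python3 - <<'E'
from chk import *
s=st();M=R.from_rotvec(s['tcp_rot']).as_matrix();print('F tool',M.T@s['wrist_force'])
snap('wrist','w18');chk('w18');snap('wrist','w19');chk('w19')
s=st();M=R.from_rotvec(s['tcp_rot']).as_matrix();print('F tool',M.T@s['wrist_force'])
E
```

```text
t 19.0 p [ 0.5634 -0.0367  0.0711] F [-20.1442 -16.8239  17.1912] w 0.5081649293197421
[[ 0.0072  0.9767 -0.2144]
 [ 0.0099 -0.2145 -0.9767]
 [-0.9999  0.0049 -0.0112]]
F tool [-17.5014 -15.9822  20.5582]
w18 body top z 0.059894287117165095 slopes dz/dx,dz/dy [-0.     -0.0028] x 0.018471509996274293 0.07375721734645306 ymax 0.0043602270919961056
 far edge y(x): [(26, np.float64(4.2)), (34, np.float64(4.2)), (42, np.float64(4.1)), (50, np.float64(4.3)), (58, np.float64(4.2)), (66, np.float64(4.4))]
 nose top y [0.0036 0.0039 0.004  0.0104 0.0229]  x [0.013  0.0619]
 fence top x [0.0679 0.0698 0.0705 0.0794 0.0869]
 pin top z [0.0815 0.0829]
w19 body top z 0.05990693414283405 slopes dz/dx,dz/dy [-0.0003 -0.0003] x 0.018558968197259808 0.07354087537409264 ymax 0.004156883027213594
 far edge y(x): [(26, np.float64(4.1)), (34, np.float64(4.1)), (42, np.float64(4.0)), (50, np.float64(4.1)), (58, np.float64(4.1)), (66, np.float64(4.0))]
 nose top y [0.0037 0.0039 0.004  0.0103 0.0229]  x [0.013 0.062]
 fence top x [0.0677 0.0697 0.0704 0.0794 0.0869]
 pin top z [0.0815 0.0829]
t 19.1 p [ 0.5634 -0.0367  0.0712] F [-17.0249 -14.0595  13.4653] w 0.5066746874229753
[[ 0.0078  0.9765 -0.2155]
 [ 0.0103 -0.2155 -0.9764]
 [-0.9999  0.0054 -0.0117]]
F tool [-13.7413 -13.5211  17.2391]
```

```bash
python3 - <<'E'
from h import *
for n in('w14','w15','w18','w19'):
    im,d,K,T=load(n);P=cloud(d,K,T);z=P[...,2]
    c,s=np.cos(FY),np.sin(FY);X=(P[...,:2]-FO)@np.array([[c,-s],[s,c]])
    q=np.zeros(z.shape,bool);q[198:225,255:395]=1;q&=(abs(z-.060)<.0025)
    f=np.zeros(z.shape,bool);f[175:225,370:415]=1;f&=abs(z-.046)<.002
    # fence edge just beyond the block's end (unoccluded)
    g=f&(X[...,1]>.0055)
    print(n,'block top x',np.percentile(X[q][:,0],[.5,2,98,99.5]),'width',np.ptp(np.percentile(X[q][:,0],[.5,99.5])),'fence x lo',np.percentile(X[f][:,0],[1,3]),'beyond end',g.sum(),np.percentile(X[g][:,0],[1,5,99]) if g.sum() else '')
E
```

```text
w14 block top x [0.0217 0.0225 0.0663 0.067 ] width 0.045299792886778295 fence x lo [0.0693 0.0699] beyond end 0 
w15 block top x [0.0237 0.0245 0.0683 0.069 ] width 0.0453057705334423 fence x lo [0.0694 0.07  ] beyond end 281 [0.0694 0.07   0.0868]
w18 block top x [0.0236 0.0243 0.0681 0.0688] width 0.04519509664660556 fence x lo [0.0694 0.0703] beyond end 312 [0.0693 0.0698 0.0867]
w19 block top x [0.0236 0.0244 0.0681 0.0687] width 0.04514277189075626 fence x lo [0.0694 0.0703] beyond end 314 [0.0694 0.0702 0.087 ]
```

```bash
python3 - <<'E'
from h import *
for i in range(16):
    bot.read_camera('top')
    if i%3==0:
        s=bot.read_state();M=R.from_rotvec(s['tcp_rot']).as_matrix();print(s['time'],M.T@s['wrist_force'],M[2],np.array(s['tool_pos']))
from chk import *
snap('wrist','w20');chk('w20')
E
```

```text
19.15 [-15.7426 -13.8225  17.9684] [-0.9999  0.0051 -0.0115] [ 0.5634 -0.0367  0.0712]
19.3 [-14.8249 -14.329   18.3418] [-0.9999  0.0048 -0.0113] [ 0.5634 -0.0367  0.0711]
19.45 [-14.6766 -14.0966  18.5097] [-0.9999  0.0048 -0.0112] [ 0.5634 -0.0367  0.0711]
19.6 [-14.7877 -15.0478  17.2111] [-0.9999  0.0048 -0.0112] [ 0.5634 -0.0367  0.0712]
19.75 [-14.487  -14.4972  18.6604] [-0.9999  0.0048 -0.0112] [ 0.5634 -0.0367  0.0712]
19.9 [-14.1136 -13.5833  18.489 ] [-0.9999  0.0048 -0.0112] [ 0.5634 -0.0367  0.0712]
w20 body top z 0.05992225297252173 slopes dz/dx,dz/dy [ 0.     -0.0032] x 0.018513609166289625 0.07358654929825865 ymax 0.004358193456906281
 far edge y(x): [(26, np.float64(4.2)), (34, np.float64(4.1)), (42, np.float64(4.1)), (50, np.float64(4.3)), (58, np.float64(4.4)), (66, np.float64(3.9))]
 nose top y [0.0037 0.0039 0.004  0.0104 0.0229]  x [0.013 0.062]
 fence top x [0.0677 0.0696 0.0703 0.0793 0.0869]
 pin top z [0.0815 0.083 ]
```

Steady for 0.8 s. I'll firm up the push a little and ease the down force, so more of it reaches the faces.

Emit:
arm_command:
  series:
    - [[0,0.013,0.014,-0.02,0.5,-0.5,0],[0,0.013,0.015,-0.02,0.55,-0.55,0]]

```text
time: 20.15
tool_pos: [0.5633, -0.0368, 0.0711]
tcp_rot: [1.383, 1.106, -1.348]
wrist_force: [-21.1, -19.6, 16.4]
width: 0.506
```

```bash
python3 - <<'E'
from chk import *
for i in range(6):
    bot.read_camera('top')
    s=bot.read_state();M=R.from_rotvec(s['tcp_rot']).as_matrix();print(s['time'],M.T@s['wrist_force'],M[:,0],np.array(s['tool_pos']))
snap('wrist','w21');chk('w21');snap('top','t21')
E
```

```text
20.2 [-15.9977 -15.7316  21.0745] [ 0.0123  0.017  -0.9998] [ 0.5633 -0.0368  0.0712]
20.25 [-15.9202 -15.5654  21.2617] [ 0.0121  0.017  -0.9998] [ 0.5633 -0.0368  0.0712]
20.3 [-16.304  -16.0049  21.3275] [ 0.0121  0.0169 -0.9998] [ 0.5633 -0.0368  0.0711]
20.35 [-16.2541 -15.7736  21.8778] [ 0.0122  0.0169 -0.9998] [ 0.5633 -0.0368  0.0712]
20.4 [-14.9264 -16.0258  20.8716] [ 0.0122  0.0169 -0.9998] [ 0.5633 -0.0368  0.0712]
20.45 [-15.9104 -15.1023  21.5662] [ 0.0121  0.0169 -0.9998] [ 0.5633 -0.0368  0.0712]
w21 body top z 0.059912900711095354 slopes dz/dx,dz/dy [-0.     -0.0004] x 0.018484995207122143 0.07370810433271607 ymax 0.0042124477340821295
 far edge y(x): [(26, np.float64(4.0)), (34, np.float64(4.1)), (42, np.float64(4.0)), (50, np.float64(4.2)), (58, np.float64(4.0)), (66, np.float64(4.0))]
 nose top y [0.0036 0.0039 0.004  0.0103 0.023 ]  x [0.013  0.0619]
 fence top x [0.0678 0.0696 0.0703 0.0794 0.0869]
 pin top z [0.0815 0.0829]
```

Emit:
arm_command:
  series:
    - [[0,0.01,0.011,-0.1,0.55,-0.55,0],[0,0.01,0.012,-0.1,0.6,-0.55,0]]

```text
time: 20.75
tool_pos: [0.5634, -0.0368, 0.0712]
tcp_rot: [1.383, 1.111, -1.349]
wrist_force: [-20.4, -16.8, 12.9]
width: 0.513
```

```bash
python3 - <<'E'
from chk import *
for i in range(4):
    bot.read_camera('top')
    s=bot.read_state();M=R.from_rotvec(s['tcp_rot']).as_matrix();print(s['time'],M.T@s['wrist_force'],M[:,0],np.array(s['tool_pos']))
snap('wrist','w22');chk('w22');im,*_=snap('scene','s22')
E
```

```text
20.8 [-12.4985 -15.8845  20.8079] [ 0.0088  0.0196 -0.9998] [ 0.5634 -0.0368  0.0712]
20.85 [-11.343  -15.924   20.5198] [ 0.0088  0.0195 -0.9998] [ 0.5634 -0.0369  0.0712]
20.9 [-11.7617 -15.4809  21.7539] [ 0.0088  0.0195 -0.9998] [ 0.5634 -0.0368  0.0712]
20.95 [-11.5081 -14.6767  21.9254] [ 0.0089  0.0194 -0.9998] [ 0.5634 -0.0369  0.0712]
w22 body top z 0.059921148288677305 slopes dz/dx,dz/dy [ 0.0009 -0.0024] x 0.01837348279739075 0.07350199982461705 ymax 0.0042315159647076305
 far edge y(x): [(26, np.float64(4.0)), (34, np.float64(4.1)), (42, np.float64(4.0)), (50, np.float64(4.2)), (58, np.float64(4.2)), (66, np.float64(4.2))]
 nose top y [0.0036 0.0039 0.004  0.0103 0.0229]  x [0.0131 0.0619]
 fence top x [0.0676 0.0697 0.0704 0.0793 0.0869]
 pin top z [0.0815 0.0829]
```

View pics/s22.png

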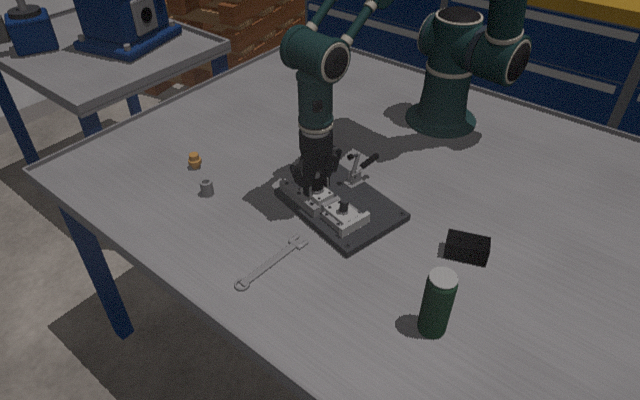

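The scene view shows the block in the corner at (318, 195) with the pin standing in the stop at (343, 208). The bystanders are untouched: can (437, 300), spanner (270, 262), socket (206, 188), union (194, 160). The push is steady, so I'm handing the job in.

```bash
python3 -c "
from workcell import bot
print(bot.finish_job())"
```

```text
the job is handed in; nothing more can be done
None
```

The job is handed in, at about 21 s of the 72 s allowed. The stop is pinned and the arm is still pressing the valve block into the corner, but under that push the stop sits about 3 mm back from home.

- **Stop and pin:** I pushed the stop against its dead stop with 17 N. Then I pushed the pin down through the stop and base plate until its flange seated at 28 N. Its top measured 80.7 mm above the bench, against 81 mm expected.
- **Block:** It is flat, with its top at 59.9 mm (60 mm expected) and slopes of 0.003 or less. It is square to the stop, and the measured gaps to both faces are about 0.3 mm or less, which is within the measuring error.
- **Holding push:** The final readings were steady at about 15 N towards the fence and 21 N towards the stop, with about 12 N downwards. Friction on the plate and the fence takes some of that.
- **Stop not at home under push:** When I pressed, the pinned stop gave way by about 3 mm, then held there under further pushing. About 2 mm of that is the play of the 10 mm pin in its 12 mm holes. The rest I put down to measuring error and pin tilt. The pin's top read about 0.6 mm higher afterwards, probably from a slight lean.
- **Other things on the bench:** The spanner, spray can, socket and union looked untouched in the last scene picture.

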